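# Load a fuel filter into the inspection carousel and index it

### The arm

A 7-joint arm with a two-finger parallel gripper is mounted at the origin on the work surface. World frame = base frame: x ahead of the robot, y to its left, z up, the work surface at z = 0. Lengths are in m, angles in rad, forces in N, time in s.
With the tool pointing down it reaches from about 0.4 to 0.85 m from the base axis. Payload 4.5 kg.
Tool frame: the origin (TCP) lies between the finger pads; the fingertips stand 19 mm ahead of it and the grasp point (between the pads) is the TCP (r.nose_length is the distance from the TCP to the fingertips, in m); z points along the fingers, x is the direction in which the jaws open and shut, and the axes are right-handed (so a half turn about z gives the same grasp; the last joint's range is limited). The gripper opens to 88 mm and grips with 3 to 60 N. Pads are 18 mm wide; open, the fingers measure 123 mm over their backs; the gripper's body (75 mm by 187 mm) begins 45 mm behind the grasp point.
Start: joints at [1.154, 0.689, -0.195, 1.565, 0.157, 0.902, -0.215], TCP at [0.272, -0.563, 0.258] pointing down, gripper open.
Joint ranges: [-3.01, 3.01], [-0.46, 2.08], [-1.47, 1.51], [0.13, 2.56], [-1, 4.14], [0.04, 2.09], [-2.66, 2.66]. Speed limits (rad/s): [2.57, 2.57, 3.14, 3.14, 3.14, 3.14, 3.14].

### API

Orientations are given as a unit quaternion [x, y, z, w].
In Python, from plant import get_state, vision, r gives the robot as it stands.
- The arm moves only by the tool play_rows, never from a script. Its argument "deltas" is a list that holds one entry, the list of rows, each a list of 7 numbers: the gripper command: -1 is fully open, 1 is shut, values between are in proportion, then the shift along the tool's x, y, z normalised to -1 to 1, where 1 is 300 mm, then the turn, a rotation vector about the tool's x, y, z normalised to -1 to 1, where 1 is pi rad. A call has 1 to 5 rows; each row is the pose to reach, as a shift and turn from the pose measured when the call began, along the tool's axes at that moment, turning the shorter way round; what a row does not reach only later rows make up. A row lasts 1/8 s, in which the tool goes at most 62.5 mm and 10.7 degrees, less where a joint would pass 70% of its speed; a pose out of reach is approached as far as the arm can. A call with a number of a shift or a turn outside -1 to 1 is refused whole. A call with a gripper value outside its range is refused whole. The fingers move at their own pace and stop on an object; "force" is the grip in N (left out, the last holds). Time passes only in rows, so rows that repeat a pose let the fingers close. It gives the time, the measured TCP pose, the force and the opening at its end, in the units of the state.
- get_state(): the state, without advancing time (a new reading comes with each control period).
- vision.snapshot(name): name is "scene" or "top"; returns the picture (480x640x3 uint8, red, green, blue); there is no depth.
- vision.camera_model(name): a dict with "vfov" (degrees; the focal length in pixels is half the picture's height over the tangent of half this angle, whatever the lens; pixels are square), "cx", "cy" (the principal point, pixels), "k1" (the pictures are not rectified: a ray, as slopes to the right and down, at radius r is drawn at 1 + k1 r^2 times it, then the intrinsics apply), "world_to_cam" (4x4, takes a point from world to camera coordinates). Camera axes: x right, y up, looking along -z (the intrinsics and any distortion apply to the point x, -y, -z); pixel columns grow to the right and rows downward; lengths in m; the calibration is good to about 2 mm. A picture is of the moment at which its call begins. camera_model takes no time and is no camera call.
- r.finish_job(): hands the job in, once; it reports no verdict.
The state is a dict: "clock": time; "q": joint angles; "qd": joint speeds; "joint_torque": joint torques, N m; "tool_pos": TCP position; "eef_rot": TCP orientation; "contact_force": force on the tool from outside, world axes, zero at the start; "moment": the same for the moment, N m; "opening": opening from 0.0 (shut) to 1.0 (fully open).
Only numpy, scipy, OpenCV 4.12 (cv2) and the standard library are available. Lean on these libraries where they do the work, as an engineer would, in place of code of your own. Each camera call takes 0.05 s, during which the arm holds its last target.

### The job

Stand the blue-banded filter canister upright on the narrow infeed ledge of the carousel and let go of it there. Then slide it along the ledge, without lifting it, until it is fully home in the pocket waiting at the end, and turn the wheel one click anticlockwise (seen from above; its three posts are the handles), so that this filter comes under the inspection head. Leave the filters already in the wheel standing in their pockets, and everything else on the bench where it is.

Things in the scene. Friction and masses are not known exactly. Their poses are not given: they have to be found in the camera images.
- filter_blue: aluminium fuel-filter canister: upright cylinder 58 mm in diameter, flat top 95 mm above its base with a brass hose barb (up to 20 mm wide) on it, 111 mm tall in all, about 0.3 kg, blue band and blue top; origin at the centre of its underside, z up. The one to load; starts on the bench, in any of three places among two others. Pushed more than about 25 mm above its base it tips
- filter_orange: aluminium fuel-filter canister: upright cylinder 58 mm in diameter, flat top 95 mm above its base with a brass hose barb (up to 20 mm wide) on it, 111 mm tall in all, about 0.3 kg, orange band and orange top; origin at the centre of its underside, z up. Stands on the bench: leave alone
- filter_green: aluminium fuel-filter canister: upright cylinder 58 mm in diameter, flat top 95 mm above its base with a brass hose barb (up to 20 mm wide) on it, 111 mm tall in all, about 0.3 kg, green band and green top; origin at the centre of its underside, z up. Stands on the bench: leave alone
- filter_white: aluminium fuel-filter canister: upright cylinder 58 mm in diameter, flat top 95 mm above its base with a brass hose barb (up to 20 mm wide) on it, 111 mm tall in all, about 0.3 kg, white band and white top; origin at the centre of its underside, z up. Already in a wheel pocket, rides along as the wheel turns
- filter_yellow: aluminium fuel-filter canister: upright cylinder 58 mm in diameter, flat top 95 mm above its base with a brass hose barb (up to 20 mm wide) on it, 111 mm tall in all, about 0.3 kg, yellow band and yellow top; origin at the centre of its underside, z up. Already in a wheel pocket, rides along as the wheel turns
- carousel: fixed carousel frame; origin on the wheel's upright axis at bench height, z up. The ledge runs radially along its own -y: a bar 44 mm wide, top 47 mm above the bench, no rims, from 144 to 304 mm from the axis. The wheel: a disc of radius 140 mm, floor 45 mm above the bench, six pockets 60 degrees apart, open outwards, round a hub of radius 68 mm that stands 30 mm above the floor
- station (a point): on the carousel frame, at wheel-floor height 98 mm from the axis, 60 degrees anticlockwise from the ledge, under the inspection head (black, 36 mm across, underside 197 mm above the bench, 112 mm from the axis). A 16 mm arm at 235 mm height holds it from a 22 mm post, 247 mm tall, standing farther out, 185 mm from the axis
- wheel (a joint): angle of the wheel (rad), 0 at the start with an empty pocket facing the ledge; grows anticlockwise seen from above; one click is 1.047 (60 degrees). A sprung detent holds it at each click and pulls it to the nearest click from within 30 degrees; the wheel needs about 0.3 N m at most at slow speed
- pocket (a point): on the wheel floor: where a filter's centre stands when fully home in the pocket that faces the ledge at the start, 98 mm from the axis; turns with the wheel. Side walls 64 mm apart, 14 mm high above the floor, flared at the mouth, ending 138 mm from the axis; the hub is the pocket's back
- post (a point): top end, 210 mm above the bench, of the upright wheel post that is at the carousel's own -x at the start, 80 mm from the axis; turns with the wheel. Three such steel posts, 14 mm thick with red sleeves, stand 120 degrees apart on the wheel and rise above the filters in it (tops 156 mm above the bench)
- ledge (a point): middle of the ledge's top face, 224 mm from the wheel axis, 47 mm above the bench
- spray_dark: black spray can, 64 mm in diameter, 183 mm tall; origin under its centre. Leave alone
- spray_red: red spray can, 64 mm in diameter, 183 mm tall; origin under its centre. Leave alone
- tape_measure: tape measure 70 x 34 x 62 mm standing on the bench to the left of the wheel; origin under its centre. Leave alone
Mind the look-alikes: they are no part of the job. Leave any pink or purple look-alike of the filter_blue alone. Leave any pink look-alike of the filter_yellow alone.

How it is judged:
On the way, in this order (a step that is already met when the one before it is completed fails the run):
1. the blue filter stands upright on the ledge, let go (x of filter_blue in the frame of carousel between -0.02 and 0.02 m and y of filter_blue in the frame of carousel between -0.304 and -0.144 m and height (world z) of filter_blue between 0.043 and 0.051 m and linear speed of filter_blue below 0.02 m/s and angle between filter_blue's own z axis and vertical below 0.08 rad and contact force between filter_blue and the fingers below 0.1 N), for 0.2 s.
2. it is fully home in the pocket (8 mm) while the wheel is still at its first click (horizontal distance between filter_blue and pocket below 0.008 m and height (world z) of filter_blue between 0.041 and 0.049 m and linear speed of filter_blue below 0.02 m/s and angle between filter_blue's own z axis and vertical below 0.08 rad and value of joint wheel between -0.1 and 0.1 rad), for 0.2 s.
3. the wheel has turned one click with the filter in its pocket (horizontal distance between filter_blue and pocket below 0.008 m and height (world z) of filter_blue between 0.041 and 0.049 m and value of joint wheel between 0.9672 and 1.1272 rad), for 0.2 s.
At the end, for the whole second after the job is handed in: Blue filter upright (0.08 rad), still, untouched, within 8 mm of fully home in its pocket; wheel at rest one click on (1.047 rad, within 0.08); white and yellow filters upright in their pockets (18 mm), one click on; all else upright as before and within 30 mm of where it was (all of step 3 and linear speed of filter_blue below 0.02 m/s and angle between filter_blue's own z axis and vertical below 0.08 rad and contact force between filter_blue and the fingers below 0.1 N and velocity of joint wheel between -0.03 and 0.03 rad/s and distance of each of filter_orange, filter_green, spray_dark, spray_red, tape_measure from where it was at the start of the episode below 0.03 m and angle between each of filter_orange, filter_green, filter_white, filter_yellow, spray_dark, spray_red's own z axis and vertical below 0.15 rad and x of filter_white in the frame of carousel between -0.1029 and -0.0669 m and y of filter_white in the frame of carousel between 0.031 and 0.067 m and height (world z) of each of filter_white, filter_yellow below 0.055 m and x of filter_yellow in the frame of carousel between -0.1029 and -0.0669 m and y of filter_yellow in the frame of carousel between -0.067 and -0.031 m).
It fails at once if the blue filter is lifted over the wheel or its edge instead of slid in (horizontal distance between filter_blue and carousel below 0.15 m and height (world z) of filter_blue between 0.06 and 0.2 m).
It fails at once if the blue filter topples (angle between filter_blue's own z axis and vertical above 0.6 rad).
It fails at once if the wheel is turned backwards (value of joint wheel below -0.35 rad).
It fails at once if the wheel is turned past one click (value of joint wheel above 1.45 rad).
It fails at once if another filter or a spray can is knocked over (angle between any of filter_orange, filter_green, filter_white, filter_yellow, spray_dark, spray_red's own z axis and vertical above 0.5 rad).
It also fails if it takes over 70 s, if anything falls off the work surface, if the arm or the gripper's body presses on something with over 40 N, if the wrist force passes 120 N, or if a joint passes its speed limit or range.

## Working session

There is one attempt and no reset: what is moved stays moved. The work goes in short steps, Python scripts to look and compute and a tool call to move; the robot and the scene stay as the last step left them, time stands still between calls to the robot, and variables do not carry over. Pictures are saved under pics/ and viewed, and the job is handed in when it is done.

Besides the shell and the picture viewer there is one more tool, called after "Call:" as name([rows], argument=value, ...), one row to a line, values as JSON. play_rows: Moves the arm, as the interface text tells. Scaled input: -1 to 1 covers 300 mm each way for a shift and pi rad each way for a turn. Its arguments: {"type":"object","properties":{"deltas":{"type":"array"},"force":{"type":"number"}},"required":["deltas"]}

```bash
ls; mkdir -p pics; python3 - <<'E'
from plant import get_state, vision, r
import cv2
for n in ["scene","top"]:
    cv2.imwrite(f"pics/{n}0.png", vision.snapshot(n)[:,:,::-1])
    print(n, vision.camera_model(n))
print(get_state(), r.nose_length)
E
```

```text
pics
scene {'vfov': 56.84148761828747, 'cx': 324.477200883953, 'cy': 241.44122451781632, 'k1': -0.07530119125951602, 'world_to_cam': array([[-0.7761375 ,  0.6305255 ,  0.00694127,  0.44117186],
       [-0.5053107 , -0.62851529,  0.59129487,  0.17174273],
       [ 0.37718919,  0.45541863,  0.80642556, -1.33891555],
       [ 0.        ,  0.        ,  0.        ,  1.        ]])}
top {'vfov': 45.45554551435847, 'cx': 314.3392571026601, 'cy': 239.222880062055, 'k1': -0.06646809080796263, 'world_to_cam': array([[-2.59721712e-02, -9.99659229e-01,  2.62156268e-03,
         1.30742765e-04],
       [ 9.94137241e-01, -2.55531818e-02,  1.05062744e-01,
        -5.69087798e-01],
       [-1.04959952e-01,  5.33490065e-03,  9.94462140e-01,
        -1.55966844e+00],
       [ 0.00000000e+00,  0.00000000e+00,  0.00000000e+00,
         1.00000000e+00]])}
{'clock': 0.1, 'q': array([ 1.15380437,  0.68986535, -0.19453677,  1.56622407,  0.15727523,
        0.90250873, -0.21512683]), 'qd': array([ 0.00035402, -0.00073925, -0.00073976, -0.00124138,  0.00086406,
        0.00219199, -0.00029909]), 'joint_torque': array([-2.73695507e-03, -5.28492343e+01, -1.27161764e+00, -1.53834987e+01,
       -5.25998615e-02,  1.97361907e-03,  7.48627622e-05]), 'tool_pos': array([ 0.27204333, -0.56209761,  0.25701658]), 'eef_rot': array([ 8.47265634e-01, -5.31168797e-01, -7.08403094e-04, -3.89397734e-04]), 'contact_force': array([ 0.23911842, -0.23242092,  0.19754748]), 'moment': array([ 0.05170676, -0.02121653, -0.015257  ]), 'opening': 1.0034315178422084} 0.019
```

View pics/scene0.png

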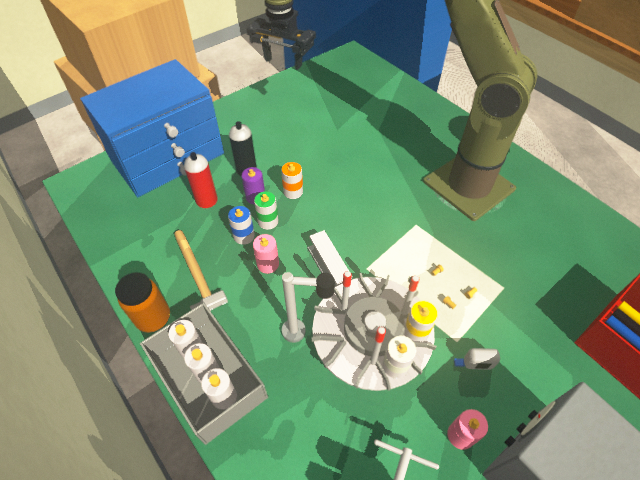

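View pics/top0.png

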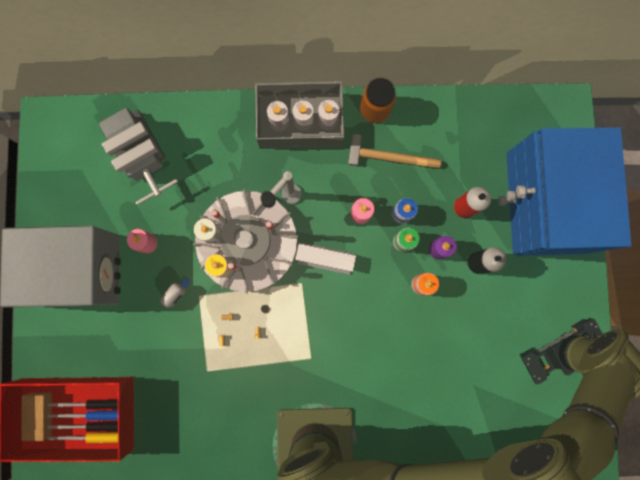

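```bash
cat > h.py <<'E'
import numpy as np, cv2
from plant import get_state, vision, r
from scipy.spatial.transform import Rotation as R
def K(m):
    f=240/np.tan(np.radians(m["vfov"])/2)
    return np.array([[f,0,m["cx"]],[0,f,m["cy"]],[0,0,1.]]), np.array([m["k1"],0,0,0.])
def ray(name,px):
    m=vision.camera_model(name); k,d=K(m)
    u=cv2.undistortPoints(np.array([[px]],float),k,d)[0,0]
    W=m["world_to_cam"]; Rw=W[:3,:3]; o=-Rw.T@W[:3,3]
    return o, Rw.T@np.array([u[0],-u[1],-1.])
def at(name,px,z):
    o,d=ray(name,px); return o+d*(z-o[2])/d[2]
def proj(name,p):
    m=vision.camera_model(name); k,d=K(m)
    c=m["world_to_cam"]@np.append(p,1.); c=np.array([c[0],-c[1],-c[2]])
    return cv2.projectPoints(c.reshape(1,3),np.zeros(3),np.zeros(3),k,d)[0].ravel()
def tri(pa,pb):
    o1,d1=ray("top",pa);o2,d2=ray("scene",pb)
    A=np.stack([d1,-d2],1);t=np.linalg.lstsq(A,o2-o1,rcond=None)[0]
    a=o1+d1*t[0];b=o2+d2*t[1];return (a+b)/2,np.linalg.norm(a-b)
def crop(img,x0,y0,x1,y1,s,fn):
    c=cv2.resize(img[y0:y1,x0:x1],None,fx=s,fy=s,interpolation=cv2.INTER_CUBIC)
    cv2.imwrite(fn,c[:,:,::-1] if False else c)
E
python3 - <<'E'
from h import *
t=cv2.imread("pics/top0.png");s=cv2.imread("pics/scene0.png")
crop(t,340,180,500,300,5,"pics/c1.png")
crop(s,215,150,315,280,4,"pics/c2.png")
crop(t,180,170,370,300,4,"pics/c3.png")
crop(s,270,220,450,400,3.3,"pics/c4.png")
E
```

```text
(no output)
```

View pics/c1.png

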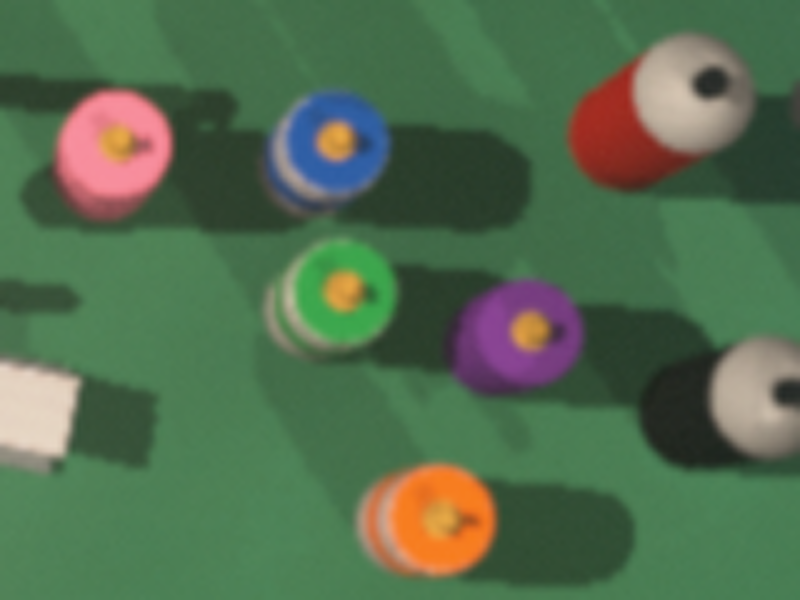

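View pics/c2.png

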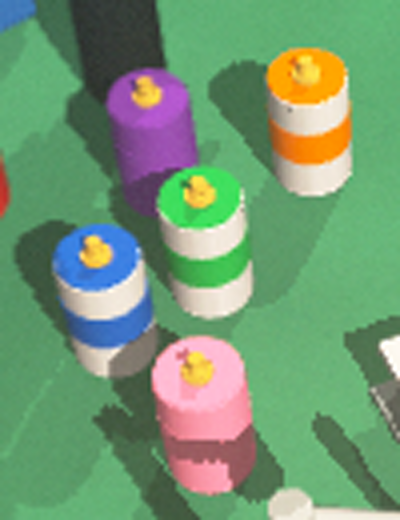

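View pics/c3.png

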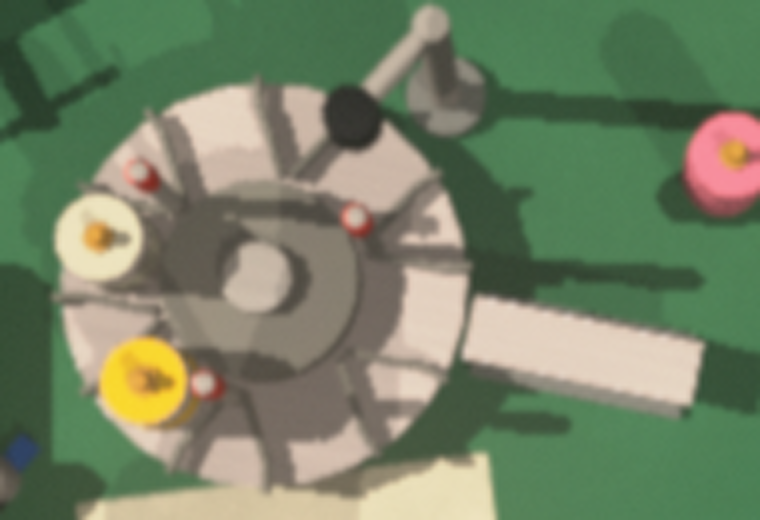

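View pics/c4.png

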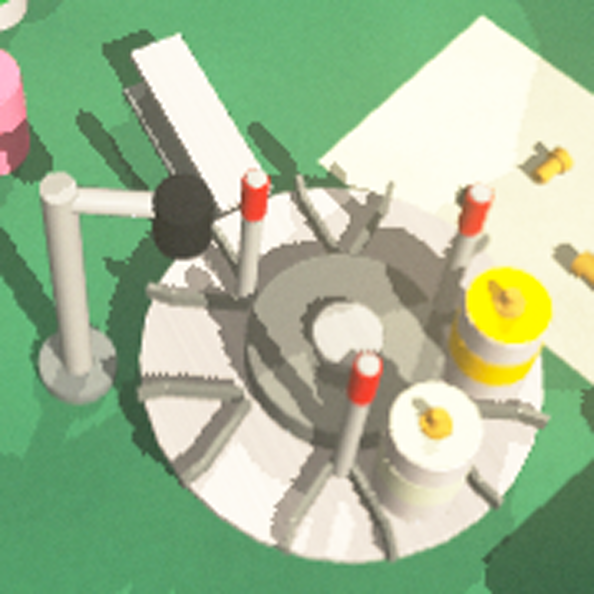

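```bash
python3 - <<'E'
from h import *
T=lambda c,o,s:(np.array(c,float)+.5)/s+np.array(o)-.5
np.set_printoptions(precision=4,suppress=True)
for n,a,b in [("blue",(337,143),(98,257)),("green",(346,292),(201,197)),("pink",(119,142),(199,373)),("orange",(442,520),(308,75)),("purple",(530,332),(149,98))]:
    pt=T(a,(340,180),5);ps=T(b,(215,150),4)
    print(n,pt,ps,tri(pt,ps),at("top",pt,.095),at("scene",ps,.095))
for p in [(694,92),(769,398)]: print("spray",at("top",T(p,(340,180),5),.17))
P=[]
for a,b in [((205,379),(477,193)),((357,213),(254,179)),((141,171),(367,359))]:
    pt=T(a,(180,170),4);ps=T(b,(270,220),3.3)
    P.append(at("top",pt,.21));print("post",tri(pt,ps),P[-1],at("scene",ps,.21))
P=np.array(P);c=P.mean(0);print("axis",c,np.linalg.norm(P-c,axis=1),np.degrees(np.arctan2(*(P-c)[:,[1,0]].T)))
L=np.array([at("top",T(a,(180,170),4),.047) for a in [(475,296),(464,359),(704,342),(690,405)]])
print(L, L[:2].mean(0),L[2:].mean(0))
d=L[2:].mean(0)-L[:2].mean(0);print(np.linalg.norm(d),np.degrees(np.arctan2(d[1],d[0])))
print("w",np.linalg.norm(L[0]-L[1]),np.linalg.norm(L[2]-L[3]))
print("axis from ledge",L[:2].mean(0)-d/np.linalg.norm(d)*.144, L[2:].mean(0)-d/np.linalg.norm(d)*.304)
for a in [(98,237),(145,380)]: print("wy",at("top",T(a,(180,170),4),.14))
E
```

```text
blue [407.  208.2] [239.125 213.875] (array([ 0.639 , -0.2646,  0.0949]), np.float64(0.0008960416839317797)) [ 0.6393 -0.2648  0.095 ] [ 0.6387 -0.2641  0.095 ]
green [408.8 238. ] [264.875 198.875] (array([ 0.5581, -0.2655,  0.0952]), np.float64(0.0017542001140912742)) [ 0.5588 -0.2661  0.095 ] [ 0.5575 -0.265   0.095 ]
pink [363.4 208. ] [264.375 242.875] (array([ 0.6416, -0.1468,  0.0961]), np.float64(0.002524332606754262)) [ 0.6427 -0.1478  0.095 ] [ 0.6403 -0.1466  0.095 ]
orange [428.  283.6] [291.625 168.375] (array([ 0.4357, -0.3112,  0.097 ]), np.float64(0.0011994670267516429)) [ 0.4362 -0.312   0.095 ] [ 0.4341 -0.3125  0.095 ]
purple [445.6 246. ] [251.875 174.125] (array([ 0.5343, -0.3632,  0.096 ]), np.float64(0.0011046721714825655)) [ 0.5349 -0.3638  0.095 ] [ 0.5335 -0.3637  0.095 ]
spray [ 0.6496 -0.4373  0.17  ]
spray [ 0.4915 -0.4669  0.17  ]
post (array([0.493 , 0.1927, 0.21  ]), np.float64(0.0007439129693776726)) [0.4932 0.1924 0.21  ] [0.4928 0.193  0.21  ]
post (array([0.5929, 0.0981, 0.209 ]), np.float64(0.0015703237787699793)) [0.5933 0.0974 0.21  ] [0.5928 0.0991 0.21  ]
post (array([0.6225, 0.231 , 0.2112]), np.float64(0.0012072558831249163)) [0.623  0.2307 0.21  ] [0.6216 0.2312 0.21  ]
axis [0.5698 0.1735 0.21  ] [0.0789 0.0796 0.0781] [166.1583 -72.8603  47.0951]
[[ 0.5561  0.0296  0.047 ]
 [ 0.513   0.0381  0.047 ]
 [ 0.5204 -0.1264  0.047 ]
 [ 0.4776 -0.1154  0.047 ]] [0.5346 0.0339 0.047 ] [ 0.499  -0.1209  0.047 ]
0.15874939948527247 -102.94253182896453
w 0.043905249468828164 0.0442398678135841
axis from ledge [0.5668 0.1742 0.047 ] [0.5671 0.1754 0.047 ]
wy [0.5916 0.2708 0.14  ]
wy [0.4981 0.241  0.14  ]
```

```bash
cat >> h.py <<'E'
np.set_printoptions(precision=4,suppress=True)
AX=np.array([.5685,.174]); PHI=np.radians(-13.1)
def car(x,y): # carousel frame -> world xy
    c,s=np.cos(PHI),np.sin(PHI); return AX+np.array([c*x-s*y,s*x+c*y])
def tocar(p):
    c,s=np.cos(PHI),np.sin(PHI); d=np.array(p)[:2]-AX; return np.array([c*d[0]+s*d[1],-s*d[0]+c*d[1]])
def down(yaw): # tool x at world yaw deg, pointing down
    a=np.radians(yaw); x=np.array([np.cos(a),np.sin(a),0]);z=np.array([0,0,-1.]);return R.from_matrix(np.stack([x,np.cross(z,x),z],1))
def row(pos,rot=None,st=None):
    st=st or get_state(); R0=R.from_quat(st["eef_rot"]); 
    s=R0.inv().apply(np.array(pos)-st["tool_pos"])/.3
    w=(R0.inv()*(rot if rot is not None else R0)).as_rotvec()/np.pi
    return np.round(np.r_[s,w],4)
E
python3 - <<'E'
from h import *
print(row([.639,-.2645,.25],down(-103)), row([.45,-.41,.26],down(-85)))
E
```

```text
[-0.3599 -1.5332  0.0238  0.0002  0.0005  0.2157] [-0.1979 -0.7548 -0.0097  0.0001  0.0005  0.1157]
```

Call:
play_rows([
  [[-1, -0.05, -0.2, 0, 0, 0, 0.04], [-1, -0.1, -0.4, 0, 0, 0, 0.08], [-1, -0.15, -0.6, 0, 0, 0, 0.12], [-1, -0.2, -0.8, 0, 0, 0, 0.17], [-1, -0.24, -1.0, 0, 0, 0, 0.21]],
], force=20)

```text
clock: 0.72
tool_pos: [0.5118, -0.3649, 0.2567]
eef_rot: [-0.628, 0.778, 0.001, -0.0]
contact_force: [0.6, -0.3, 0.5]
opening: 1.001
```

```bash
python3 - <<'E'
from h import *
print(row([.639,-.2645,.2],down(-103)),row([.639,-.2645,.078],down(-103)))
E
```

```text
[-0.4165 -0.3441  0.189   0.0006  0.0005  0.0044] [-0.4159 -0.3449  0.5957  0.0006  0.0005  0.0044]
```

Call:
play_rows([
  [[-1, -0.14, -0.115, 0.03, 0, 0, 0], [-1, -0.28, -0.23, 0.06, 0, 0, 0.004], [-1, -0.416, -0.345, 0.1, 0, 0, 0.004], [-1, -0.416, -0.345, 0.19, 0, 0, 0.004], [-1, -0.416, -0.345, 0.19, 0, 0, 0.004]],
])

```text
clock: 1.35
tool_pos: [0.6376, -0.2635, 0.1969]
eef_rot: [-0.623, 0.782, 0.004, -0.002]
contact_force: [0.2, -0.3, 0.8]
opening: 1.003
```

```bash
python3 - <<'E'
from h import *
print(get_state()["tool_pos"],row([.639,-.2645,.078],down(-103)))
cv2.imwrite("pics/t1.png",cv2.resize(vision.snapshot("top")[150:300,330:500,::-1],None,fx=4,fy=4))
cv2.imwrite("pics/s1.png",cv2.resize(vision.snapshot("scene")[100:290,180:340,::-1],None,fx=3,fy=3))
E
```

```text
[ 0.6376 -0.2635  0.1969] [ 0.0029 -0.0087  0.3963  0.0027  0.0006  0.0007]
```

View pics/s1.png

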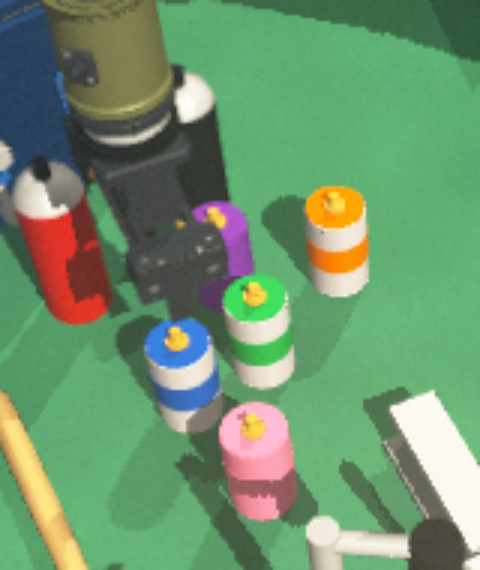

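```bash
python3 - <<'E'
from h import *
s=get_state();Rm=R.from_quat(s["eef_rot"])
for d in [(0,0,0),(.05,0,.019),(-.05,0,.019)]:
    p=s["tool_pos"]+Rm.apply(d); print(p,(proj("scene",p)-[180,100])*3,(proj("top",p)-[330,150])*4)
E
```

```text
[ 0.6386 -0.2658  0.1999] [157.1511 256.0997] [337.0188 207.2747]
[ 0.6273 -0.3145  0.1809] [141.3048 232.4392] [408.9983 228.1829]
[ 0.6498 -0.2171  0.1809] [181.6007 314.2977] [254.3767 196.7256]
```

View pics/t1.png

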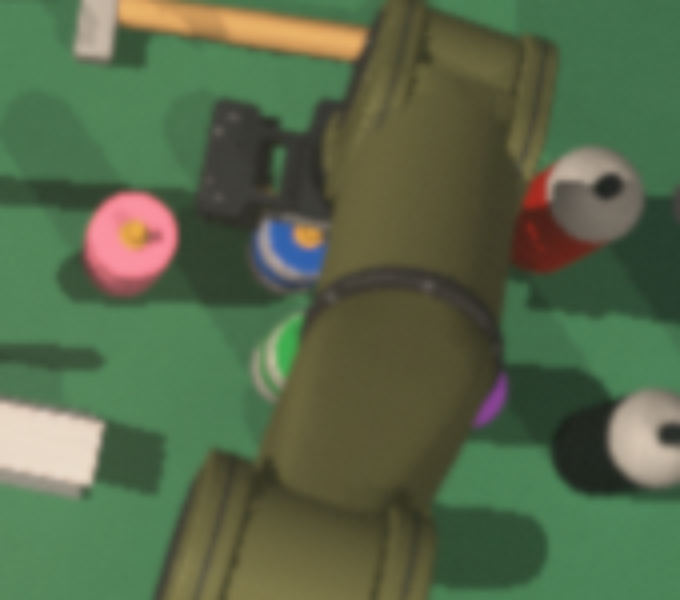

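Call:
play_rows([
  [[-1, 0.002, -0.004, 0.1, 0.002, 0, 0], [-1, 0.002, -0.004, 0.2, 0.002, 0, 0], [-1, 0.002, -0.004, 0.3, 0.002, 0, 0], [-1, 0.002, -0.004, 0.4, 0.002, 0, 0], [-1, 0.002, -0.004, 0.4, 0.002, 0, 0]],
])

```text
clock: 2.08
tool_pos: [0.6377, -0.2673, 0.079]
eef_rot: [-0.622, 0.783, 0.0, 0.0]
contact_force: [-0.0, 0.6, 0.8]
opening: 1.001
```

```bash
python3 - <<'E'
from h import *
for i in range(1): print(get_state()["tool_pos"],row([.639,-.2645,.078],down(-103)))
cv2.imwrite("pics/s2.png",cv2.resize(vision.snapshot("scene")[130:270,190:310,::-1],None,fx=4,fy=4))
s=get_state();print(s["tool_pos"],s["contact_force"])
E
```

```text
[ 0.6377 -0.2673  0.079 ] [-0.0101 -0.0021  0.0034 -0.0001  0.0002 -0.0006]
[ 0.639  -0.2677  0.0807] [ 1.2963 -0.2171  0.6893]
```

View pics/s2.png

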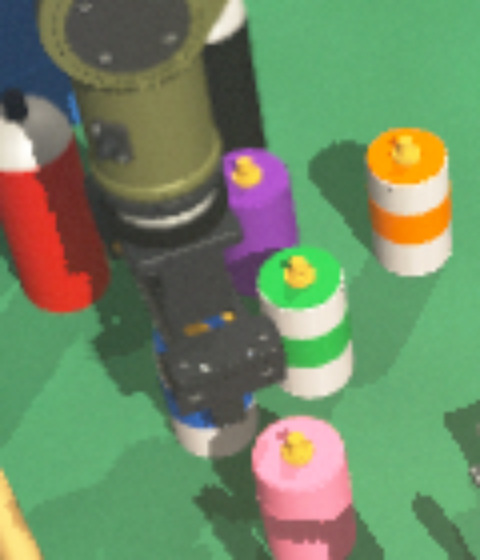

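Call:
play_rows([
  [[1, 0, 0, 0, 0, 0, 0], [1, 0, 0, 0, 0, 0, 0], [1, 0, 0, 0, 0, 0, 0], [1, 0, 0, 0, 0, 0, 0], [1, 0, 0, 0, 0, 0, 0]],
], force=20)

```text
clock: 2.75
tool_pos: [0.6406, -0.2657, 0.0819]
eef_rot: [-0.622, 0.783, -0.001, 0.003]
contact_force: [-0.1, 5.3, 5.8]
opening: 0.657
```

```bash
python3 - <<'E'
from h import *
s=get_state();print(s)
p=car(0,-.225);print(p)
print(row([.639,-.266,.19]),row([*p,.19],down(-103)))
E
```

```text
{'clock': 2.75, 'q': array([ 0.3094,  0.9926,  0.0378,  1.4636, -0.0553,  0.6809, -1.4252]), 'qd': array([ 0.0013,  0.    , -0.0004, -0.0011,  0.0009, -0.0008,  0.0006]), 'joint_torque': array([  3.0172, -57.713 ,   4.7619, -11.754 ,   0.9136,  -0.4413,
         0.0112]), 'tool_pos': array([ 0.6406, -0.2657,  0.0819]), 'eef_rot': array([-0.6224,  0.7827, -0.0015,  0.0028]), 'contact_force': array([-0.0717,  5.2965,  5.7533]), 'moment': array([ 1.0502, -0.1478,  0.0064]), 'opening': 0.656824845467852}
[ 0.5175 -0.0451]
[ 0.0013  0.0029 -0.3605  0.      0.      0.    ] [-0.6248  0.5633 -0.3622 -0.0019  0.0008 -0.0001]
```

Call:
play_rows([
  [[1, 0, 0, -0.1, 0, 0, 0], [1, 0, 0, -0.25, 0, 0, 0], [1, 0, 0, -0.4, 0, 0, 0], [1, 0, 0, -0.5, 0, 0, 0], [1, -0.06, 0.06, -0.5, 0, 0, 0]],
])

```text
clock: 3.38
tool_pos: [0.6271, -0.2477, 0.2342]
eef_rot: [-0.621, 0.784, -0.005, 0.003]
contact_force: [-1.1, 0.8, -4.5]
opening: 0.65
```

```bash
python3 - <<'E'
from h import *
s=get_state();print(s["contact_force"],s["tool_pos"],s["opening"])
p=car(0,-.225)
print(row([*p,.22],down(-103)))
E
```

```text
[-1.0979  0.8061 -4.49  ] [ 0.6271 -0.2477  0.2342] 0.6501501817530869
[-0.574   0.5106  0.0406 -0.0038 -0.0004 -0.0012]
```

Call:
play_rows([
  [[1, -0.13, 0.12, 0, 0, 0, 0], [1, -0.26, 0.235, 0, -0.002, 0, 0], [1, -0.4, 0.36, 0.02, -0.004, 0, 0], [1, -0.5, 0.45, 0.04, -0.004, 0, 0], [1, -0.574, 0.511, 0.04, -0.004, 0, 0]],
])

```text
clock: 4.0
tool_pos: [0.5152, -0.0437, 0.2193]
eef_rot: [-0.622, 0.783, 0.001, -0.002]
contact_force: [0.2, -0.7, -3.6]
opening: 0.656
```

```bash
python3 - <<'E'
from h import *
s=get_state();print(s["contact_force"],s["tool_pos"],s["opening"])
p=car(0,-.225)
print(row([*p,.15],down(-103)))
cv2.imwrite("pics/t3.png",cv2.resize(vision.snapshot("top")[170:320,200:400,::-1],None,fx=4,fy=4))
cv2.imwrite("pics/s3.png",cv2.resize(vision.snapshot("scene")[150:330,240:420,::-1],None,fx=3,fy=3))
E
```

```text
[ 0.2056 -0.6516 -3.5841] [ 0.5152 -0.0437  0.2193] 0.6559054297792362
[ 0.0024 -0.0096  0.231   0.0012 -0.0007 -0.0006]
```

View pics/t3.png

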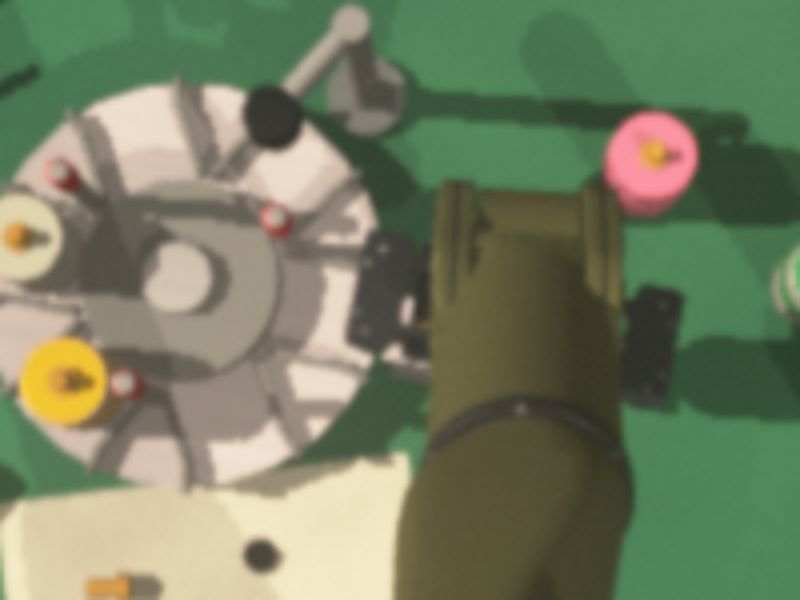

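View pics/s3.png

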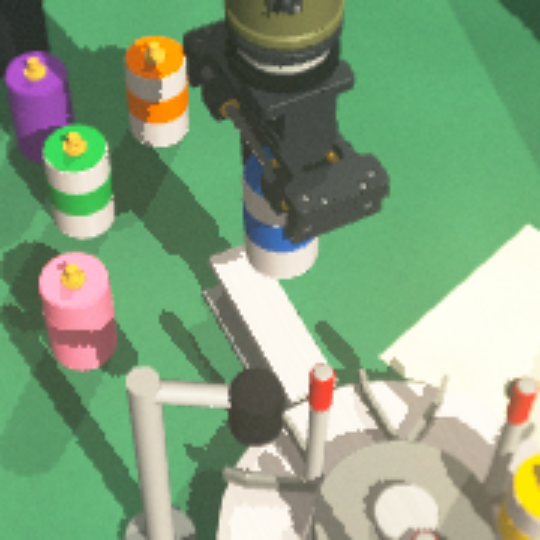

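Call:
play_rows([
  [[1, 0.002, -0.006, 0.08, 0, 0, 0], [1, 0.002, -0.006, 0.16, 0, 0, 0], [1, 0.002, -0.006, 0.23, 0, 0, 0], [1, 0.002, -0.006, 0.265, 0, 0, 0], [1, 0.002, -0.006, 0.265, 0, 0, 0]],
])

```text
clock: 4.72
tool_pos: [0.5159, -0.0432, 0.1395]
eef_rot: [-0.623, 0.782, 0.002, -0.002]
contact_force: [-0.1, -0.1, -2.9]
opening: 0.653
```

```bash
python3 - <<'E'
from h import *
s=get_state();print(s["contact_force"],s["tool_pos"],s["opening"],tocar(s["tool_pos"]))
p=car(0,-.225)
print(row([*p,.1275],down(-103)))
cv2.imwrite("pics/s4.png",cv2.resize(vision.snapshot("scene")[170:330,260:420,::-1],None,fx=4,fy=4))
s=get_state();print(s["contact_force"],s["tool_pos"],s["opening"],tocar(s["tool_pos"]))
E
```

```text
[-0.1044 -0.0769 -2.8693] [ 0.5159 -0.0432  0.1395] 0.65273008384226 [-0.002  -0.2235]
[ 0.0049 -0.0069  0.0398  0.002  -0.0004  0.0004]
[ 0.4183  0.4503 -3.1287] [ 0.5163 -0.0431  0.1401] 0.6541299516853522 [-0.0016 -0.2233]
```

View pics/s4.png

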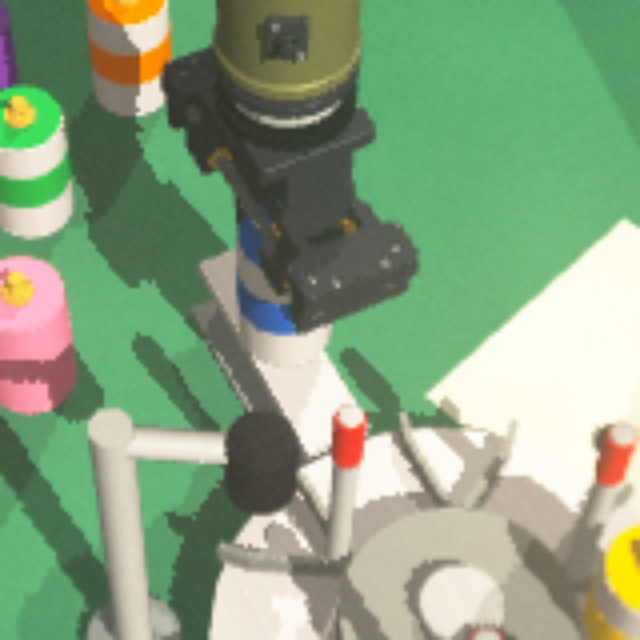

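Call:
play_rows([
  [[1, 0.004, -0.006, 0.012, 0.001, 0, 0], [1, 0.004, -0.006, 0.024, 0.001, 0, 0], [1, 0.004, -0.006, 0.03, 0.001, 0, 0], [1, 0.004, -0.006, 0.035, 0.001, 0, 0], [1, 0.004, -0.006, 0.037, 0.001, 0, 0]],
])

```text
clock: 5.4
tool_pos: [0.5178, -0.0446, 0.1289]
eef_rot: [-0.623, 0.782, 0.0, -0.001]
contact_force: [0.5, 0.4, -3.0]
opening: 0.65
```

```bash
python3 - <<'E'
from h import *
s=get_state();print(s["contact_force"],s["tool_pos"],s["opening"],tocar(s["tool_pos"]))
p=car(0,-.225)
print(row([*p,.1275],down(-103)))
E
```

```text
[ 0.466   0.4002 -3.0092] [ 0.5178 -0.0446  0.1289] 0.6501635619203671 [ 0.0001 -0.2244]
[ 0.0018  0.0005  0.0047  0.0006 -0.0003  0.0004]
```

Still carrying the full weight (3 N); lower in 1 mm steps until contact.

Call:
play_rows([
  [[1, 0, 0, 0.004, 0, 0, 0], [1, 0, 0, 0.007, 0, 0, 0], [1, 0, 0, 0.007, 0, 0, 0]],
])

```text
clock: 5.78
tool_pos: [0.5182, -0.0442, 0.1283]
eef_rot: [-0.623, 0.782, 0.0, -0.0]
contact_force: [-1.4, 2.2, 10.7]
opening: 0.655
```

```bash
python3 - <<'E'
from h import *
s=get_state();print(s["contact_force"],s["tool_pos"],s["opening"],tocar(s["tool_pos"]),row([*s["tool_pos"]],down(-103)))
E
```

```text
[-1.3688  2.1982 10.7178] [ 0.5182 -0.0442  0.1283] 0.6553072746591224 [ 0.0004 -0.224 ] [ 0.      0.      0.      0.0002 -0.      0.0006]
```

Call:
play_rows([
  [[1, 0, 0, -0.002, 0, 0, 0], [-1, 0, 0, -0.002, 0, 0, 0], [-1, 0, 0, -0.002, 0, 0, 0], [-1, 0, 0, -0.002, 0, 0, 0], [-1, 0, 0, -0.002, 0, 0, 0]],
])

```text
clock: 6.4
tool_pos: [0.5182, -0.0443, 0.1289]
eef_rot: [-0.623, 0.782, 0.0, -0.0]
contact_force: [0.2, 0.8, 0.1]
opening: 0.999
```

```bash
python3 - <<'E'
from h import *
s=get_state();print(s["contact_force"],s["tool_pos"],s["opening"],s["q"])
cv2.imwrite("pics/s5.png",cv2.resize(vision.snapshot("scene")[170:330,260:420,::-1],None,fx=4,fy=4))
E
```

```text
[0.1828 0.7605 0.0658] [ 0.5182 -0.0443  0.1289] 0.9985696360657705 [-0.0316  0.7617  0.0466  1.9963 -0.0856  0.3858 -1.7145]
```

View pics/s5.png

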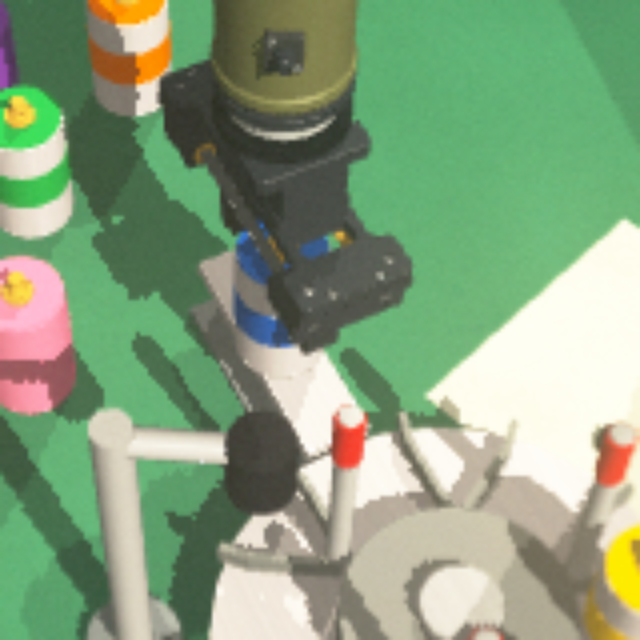

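```bash
cat >> h.py <<'E'
def tilt(yaw,a): return down(yaw)*R.from_rotvec([np.radians(a),0,0])
E
python3 - <<'E'
from h import *
st=get_state()
for i in range(1): print(row([*car(0,-.225),.25],down(-103),st),row([*car(0,-.34),.25],down(-55),st))
print(car(0,-.34))
E
```

```text
[ 0.0034  0.0018 -0.4037  0.0001 -0.      0.0005] [ 0.3867  0.0031 -0.4037  0.0001  0.     -0.2661]
[ 0.4914 -0.1572]
```

Call:
play_rows([
  [[-1, 0, 0, -0.1, 0, 0, 0], [-1, 0, 0, -0.2, 0, 0, 0], [-1, 0, 0, -0.35, 0, 0, 0], [-1, 0.1, 0, -0.42, 0, 0, -0.05], [-1, 0.2, 0, -0.42, 0, 0, -0.1]],
])

```text
clock: 7.08
tool_pos: [0.5059, -0.1033, 0.2568]
eef_rot: [0.74, -0.673, 0.002, -0.001]
contact_force: [-0.4, -0.7, -0.2]
opening: 1.002
```

```bash
python3 - <<'E'
from h import *
print(row([*car(0,-.34),.25],down(-13)))
cv2.imwrite("pics/s6.png",cv2.resize(vision.snapshot("scene")[170:330,260:420,::-1],None,fx=4,fy=4))
cv2.imwrite("pics/t6.png",cv2.resize(vision.snapshot("top")[170:320,200:400,::-1],None,fx=4,fy=4))
E
```

```text
[ 0.174   0.0651  0.0226 -0.0008 -0.0011 -0.3974]
```

View pics/s6.png

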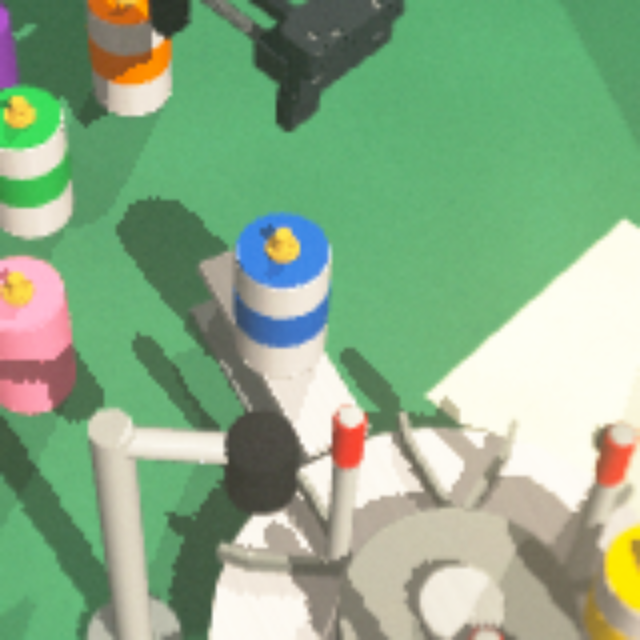

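View pics/t6.png

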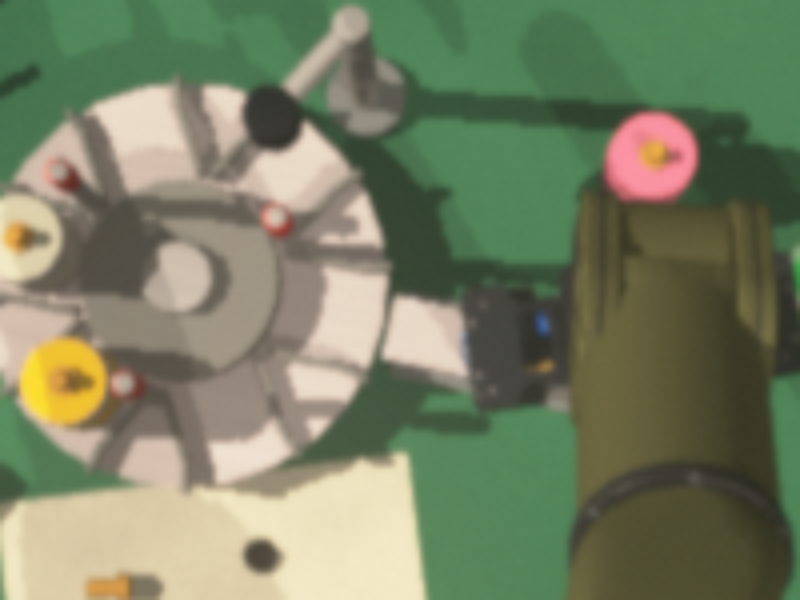

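```bash
python3 - <<'E'
from h import *
p=at("scene",(np.array([283,254])+.5)/4+[260,170]-.5,.142);print(p,tocar(p))
E
```

```text
[ 0.5183 -0.0411  0.142 ] [-0.0001 -0.2209]
```

Call:
play_rows([
  [[0.64, 0.03, 0.01, 0, 0, 0, -0.05], [0.64, 0.07, 0.03, 0, 0, 0, -0.1], [0.64, 0.1, 0.04, 0, 0, 0, -0.16], [0.64, 0.14, 0.05, 0, 0, 0, -0.21], [0.64, 0.174, 0.065, 0, 0, 0, -0.27]],
])

```text
clock: 7.8
tool_pos: [0.4888, -0.1597, 0.2551]
eef_rot: [0.95, -0.312, -0.0, 0.001]
contact_force: [-0.1, -0.3, -1.2]
opening: 0.458
```

```bash
python3 - <<'E'
from h import *
print(row([*car(0,-.34),.25],down(-13.1)), row([*car(0,-.34),.25],tilt(-13.1,40)),get_state()["q"])
E
```

```text
[ 0.002  -0.012   0.0171  0.0005  0.0001 -0.1293] [ 0.002  -0.012   0.0171  0.2196 -0.045  -0.124 ] [ 0.4076  0.5566 -0.2872  1.8957  0.2308  0.7219 -0.6476]
```

Call:
play_rows([
  [[0.64, 0, -0.01, 0, 0.045, -0.009, -0.025], [0.64, 0, -0.01, 0, 0.09, -0.018, -0.05], [0.64, 0, -0.01, 0, 0.135, -0.027, -0.075], [0.64, 0, -0.01, 0, 0.18, -0.036, -0.1], [0.64, 0, -0.01, 0, 0.22, -0.045, -0.124]],
])

```text
clock: 8.43
tool_pos: [0.4906, -0.1573, 0.2552]
eef_rot: [0.933, -0.107, 0.039, -0.343]
contact_force: [0.9, -0.0, -0.7]
opening: 0.179
```

```bash
python3 - <<'E'
from h import *
print(row([*car(0,-.34),.25],tilt(-13.1,40)),get_state()["q"],get_state()["opening"])
cv2.imwrite("pics/s7.png",vision.snapshot("scene")[:,:,::-1])
E
```

```text
[ 0.0026  0.0103  0.0139 -0.0019  0.     -0.0001] [ 1.0777  0.8595 -0.8944  1.7947 -0.0883  0.8282  0.1936] 0.1793968121670457
```

View pics/s7.png

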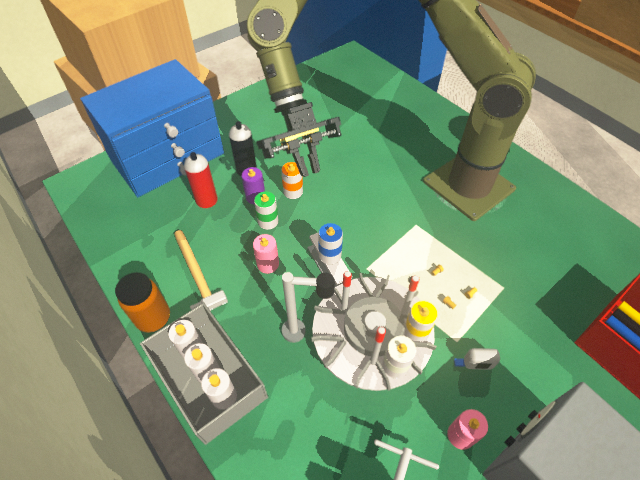

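```bash
python3 - <<'E'
from h import *
st=get_state()
for z in (.2,.12,.08):print(row([*car(0,-.295),z],tilt(-13.1,40),st))
E
```

```text
[ 0.002  -0.0114  0.2371 -0.0032 -0.     -0.0019]
[ 0.003   0.162   0.4397 -0.0032 -0.     -0.0019]
[ 0.0035  0.2488  0.541  -0.0032 -0.     -0.0019]
```

Call:
play_rows([
  [[0.64, 0, -0.01, 0.12, -0.003, 0, 0], [0.64, 0.002, -0.01, 0.237, -0.003, 0, 0], [0.64, 0.003, 0.08, 0.34, -0.003, 0, 0], [0.64, 0.003, 0.162, 0.44, -0.003, 0, 0], [0.64, 0.003, 0.162, 0.44, -0.003, 0, 0]],
])

```text
clock: 9.1
tool_pos: [0.5004, -0.1118, 0.118]
eef_rot: [0.933, -0.111, 0.035, -0.341]
contact_force: [-0.2, -0.3, -0.2]
opening: 0.178
```

```bash
python3 - <<'E'
from h import *
st=get_state()
print(st["tool_pos"],tocar(st["tool_pos"]),st["contact_force"])
for z in (.08,.072):print(row([*car(0,-.29),z],tilt(-13.1,40),st))
cv2.imwrite("pics/s8.png",cv2.resize(vision.snapshot("scene")[130:310,240:420,::-1],None,fx=3.3,fy=3.3))
E
```

```text
[ 0.5004 -0.1118  0.118 ] [-0.0016 -0.2939] [-0.1856 -0.3322 -0.1859]
[ 0.0065  0.0716  0.1052 -0.0002  0.0016 -0.0032]
[ 0.0067  0.0888  0.1257 -0.0002  0.0016 -0.0032]
```

View pics/s8.png

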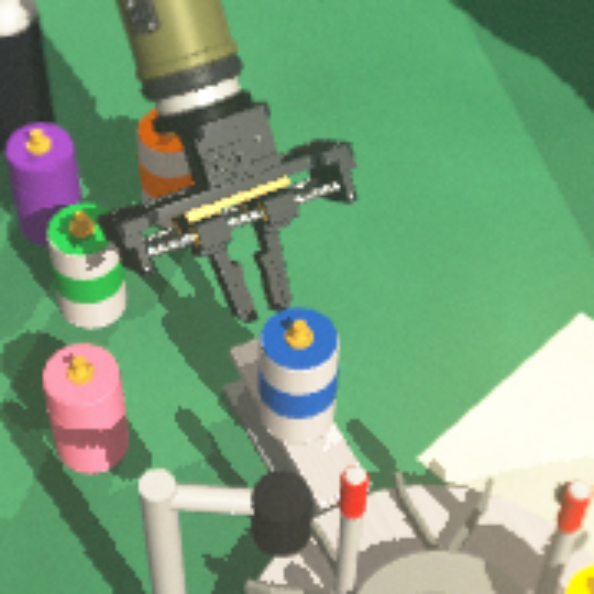

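Call:
play_rows([
  [[0.64, 0.003, 0.03, 0.04, 0, 0, 0], [0.64, 0.006, 0.06, 0.08, 0, 0, -0.002], [0.64, 0.006, 0.08, 0.115, 0, 0, -0.003], [0.64, 0.006, 0.089, 0.126, 0, 0.001, -0.003], [0.64, 0.006, 0.089, 0.126, 0, 0.001, -0.003]],
])

```text
clock: 9.78
tool_pos: [0.5036, -0.1085, 0.0735]
eef_rot: [0.933, -0.107, 0.04, -0.34]
contact_force: [0.4, 0.6, -0.3]
opening: 0.181
```

```bash
python3 - <<'E'
from h import *
st=get_state()
print(st["tool_pos"],tocar(st["tool_pos"]),st["contact_force"],st["opening"])
for y in (-.281,-.265,-.23,-.2):print(row([*car(0,y),.072],tilt(-13.1,40),st))
cv2.imwrite("pics/s9.png",cv2.resize(vision.snapshot("scene")[130:310,240:420,::-1],None,fx=3.3,fy=3.3))
st=get_state()
print(st["tool_pos"],tocar(st["tool_pos"]),st["contact_force"],st["opening"])
E
```

```text
[ 0.5036 -0.1085  0.0735] [ 0.0008 -0.2898] [ 0.4301  0.5575 -0.2758] 0.1808141394729353
[-0.0028 -0.0193  0.0228 -0.0004 -0.0002  0.0004]
[-0.0028 -0.0601  0.0572 -0.0004 -0.0002  0.0004]
[-0.0027 -0.1494  0.1322 -0.0004 -0.0002  0.0004]
[-0.0027 -0.2259  0.1966 -0.0004 -0.0002  0.0004]
[ 0.5039 -0.1085  0.0739] [ 0.0011 -0.2898] [-0.5149  0.0281  0.4175] 0.18296328183005572
```

View pics/s9.png

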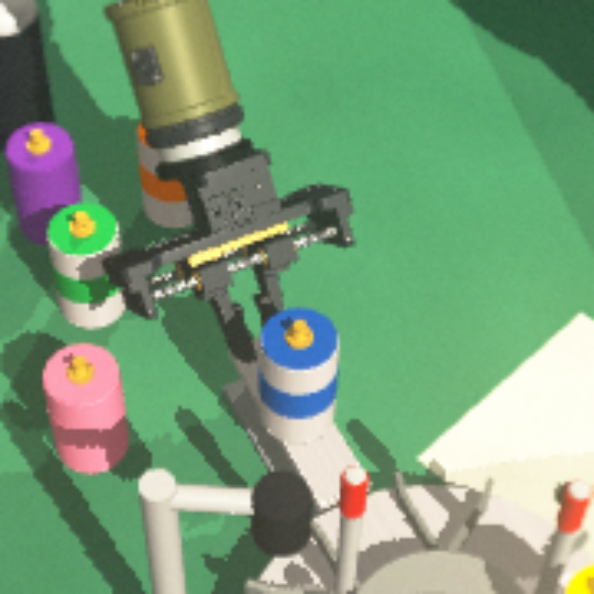

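Call:
play_rows([
  [[0.64, -0.002, -0.018, 0.019, 0, 0, 0], [0.64, -0.003, -0.036, 0.036, 0, 0, 0], [0.64, -0.003, -0.054, 0.052, 0, 0, 0], [0.64, -0.003, -0.07, 0.066, 0, 0, 0], [0.64, -0.003, -0.085, 0.078, 0, 0, 0]],
])

```text
clock: 10.45
tool_pos: [0.511, -0.0748, 0.0723]
eef_rot: [0.934, -0.107, 0.04, -0.34]
contact_force: [-1.3, -4.5, 1.7]
opening: 0.181
```

```bash
python3 - <<'E'
from h import *
st=get_state()
print(st["tool_pos"],tocar(st["tool_pos"]),st["contact_force"],st["opening"])
for y in (-.245,-.22,-.2):print(row([*car(0,y),.073],tilt(-13.1,40),st))
cv2.imwrite("pics/s10.png",cv2.resize(vision.snapshot("scene")[130:310,240:420,::-1],None,fx=3.3,fy=3.3))
E
```

```text
[ 0.511  -0.0748  0.0723] [ 0.0004 -0.2554] [-1.2763 -4.457   1.6927] 0.18128543571315497
[-0.0014 -0.0279  0.0204 -0.0001 -0.0005  0.0004]
[-0.0014 -0.0917  0.074  -0.0001 -0.0005  0.0004]
[-0.0014 -0.1428  0.1169 -0.0001 -0.0005  0.0004]
```

View pics/s10.png

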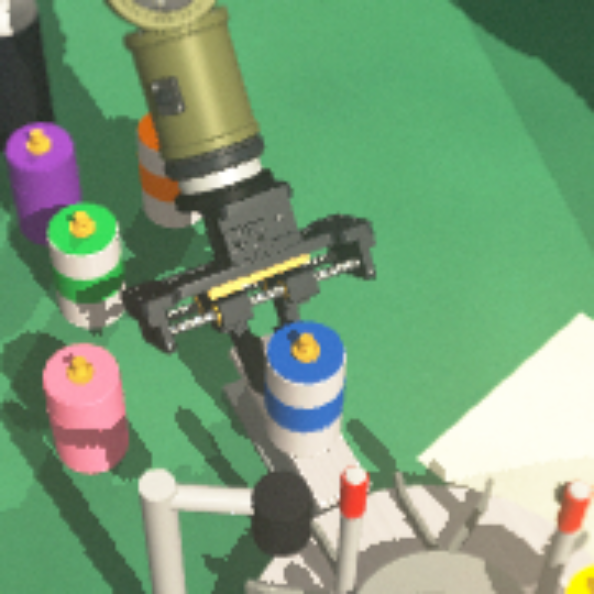

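Call:
play_rows([
  [[0.64, -0.001, -0.008, 0.016, 0, 0, 0], [0.64, -0.001, -0.022, 0.03, 0, 0, 0], [0.64, -0.001, -0.038, 0.043, 0, 0, 0], [0.64, -0.001, -0.054, 0.056, 0, 0, 0], [0.64, -0.001, -0.07, 0.07, 0, 0, 0]],
])

```text
clock: 11.12
tool_pos: [0.5175, -0.0442, 0.07]
eef_rot: [0.933, -0.106, 0.04, -0.34]
contact_force: [-1.6, -4.0, 1.9]
opening: 0.18
```

```bash
python3 - <<'E'
from h import *
st=get_state()
print(st["tool_pos"],tocar(st["tool_pos"]),st["contact_force"],st["opening"])
for y in (-.20,-.18,-.165):print(row([*car(0,y),.071],tilt(-13.1,40),st))
cv2.imwrite("pics/s11.png",cv2.resize(vision.snapshot("scene")[130:310,240:420,::-1],None,fx=3.3,fy=3.3))
E
```

```text
[ 0.5175 -0.0442  0.07  ] [-0.0002 -0.2241] [-1.644  -3.9575  1.8752] 0.18026617245678808
[ 0.0009 -0.0637  0.0493 -0.0004 -0.0002  0.0008]
[ 0.001  -0.1147  0.0922 -0.0004 -0.0002  0.0008]
[ 0.0011 -0.1529  0.1244 -0.0004 -0.0002  0.0008]
```

View pics/s11.png

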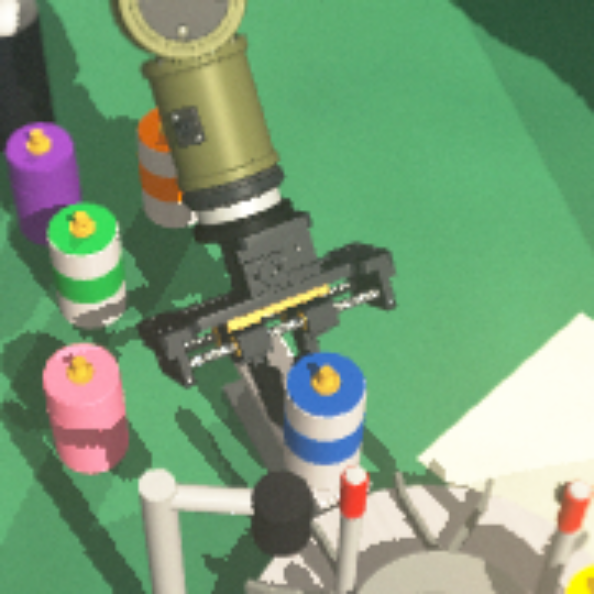

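```bash
python3 - <<'E'
from h import *
print(tocar(at("scene",(np.array([326,386])+.5)/3.3+[240,130]-.5,.142)))
E
```

```text
[ 0.0006 -0.1777]
```

Call:
play_rows([
  [[0.64, 0, -0.014, 0.012, 0, 0, 0], [0.64, 0, -0.03, 0.025, 0, 0, 0], [0.64, 0.001, -0.046, 0.037, 0, 0, 0], [0.64, 0.001, -0.062, 0.05, 0, 0, 0], [0.64, 0.001, -0.078, 0.064, 0, 0, 0]],
])

```text
clock: 11.8
tool_pos: [0.5246, -0.0132, 0.0707]
eef_rot: [0.933, -0.105, 0.04, -0.341]
contact_force: [-0.4, -2.7, 1.2]
opening: 0.184
```

```bash
python3 - <<'E'
from h import *
st=get_state()
print(st["tool_pos"],tocar(st["tool_pos"]),st["contact_force"],st["opening"])
for y in (-.175,-.16,-.145):print(row([*car(0,y),.0705],tilt(-13.1,40),st))
cv2.imwrite("pics/s12.png",cv2.resize(vision.snapshot("scene")[160:340,240:420,::-1],None,fx=3.3,fy=3.3))
E
```

```text
[ 0.5246 -0.0132  0.0707] [-0.0003 -0.1923] [-0.4359 -2.6627  1.2252] 0.1837477293042222
[ 0.0012 -0.0436  0.0376 -0.0007  0.0002  0.0011]
[ 0.0014 -0.0818  0.0699 -0.0007  0.0002  0.0011]
[ 0.0015 -0.1201  0.1021 -0.0007  0.0002  0.0011]
```

View pics/s12.png

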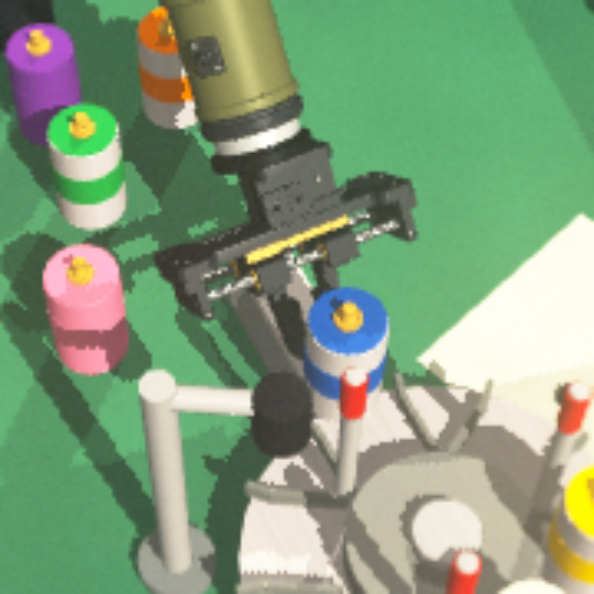

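Call:
play_rows([
  [[0.64, 0, -0.015, 0.013, 0, 0, 0], [0.64, 0, -0.03, 0.026, 0, 0, 0], [0.64, 0.001, -0.045, 0.039, 0, 0, 0], [0.64, 0.001, -0.06, 0.052, 0, 0, 0.001], [0.64, 0.001, -0.072, 0.062, 0, 0, 0.001]],
])

```text
clock: 12.48
tool_pos: [0.5313, 0.0161, 0.0707]
eef_rot: [0.933, -0.106, 0.039, -0.341]
contact_force: [-0.4, -0.9, -0.7]
opening: 0.181
```

```bash
python3 - <<'E'
from h import *
st=get_state()
print(st["tool_pos"],tocar(st["tool_pos"]),st["contact_force"],st["opening"])
for y in (-.155,-.15,-.145):print(row([*car(0,y),.0705],tilt(-13.1,40),st))
cv2.imwrite("pics/s13.png",cv2.resize(vision.snapshot("scene")[190:350,270:430,::-1],None,fx=3.7,fy=3.7))
E
```

```text
[0.5313 0.0161 0.0707] [-0.0005 -0.1622] [-0.4227 -0.8829 -0.6529] 0.18055248719244565
[ 0.0016 -0.0178  0.016  -0.0011  0.0005  0.0005]
[ 0.0016 -0.0306  0.0268 -0.0011  0.0005  0.0005]
[ 0.0016 -0.0433  0.0376 -0.0011  0.0005  0.0005]
```

View pics/s13.png

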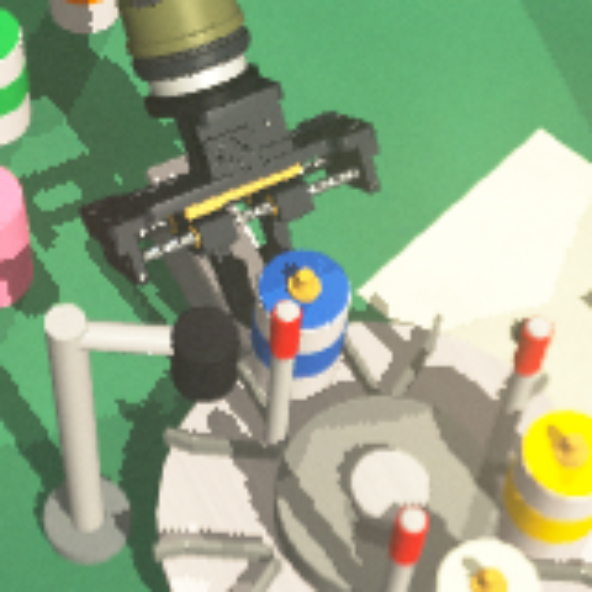

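```bash
python3 - <<'E'
from h import *
print(tocar(at("scene",(np.array([303,297])+.5)/3.7+[270,190]-.5,.140)))
E
```

```text
[ 0.0026 -0.1093]
```

Call:
play_rows([
  [[0.64, 0, -0.01, 0.009, 0, 0, 0], [0.64, 0.001, -0.02, 0.018, -0.001, 0, 0], [0.64, 0.001, -0.03, 0.026, -0.001, 0, 0], [0.64, 0.001, -0.036, 0.031, -0.001, 0, 0], [0.64, 0.001, -0.036, 0.031, -0.001, 0, 0]],
])

```text
clock: 13.15
tool_pos: [0.5348, 0.031, 0.071]
eef_rot: [0.934, -0.106, 0.038, -0.34]
contact_force: [0.4, -0.5, -1.2]
opening: 0.183
```

```bash
python3 - <<'E'
from h import *
st=get_state()
print(st["tool_pos"],tocar(st["tool_pos"]),st["contact_force"],st["opening"])
for y in (-.148,-.145,-.142):print(row([*car(0,y),.0705],tilt(-13.1,40),st))
cv2.imwrite("pics/s14.png",cv2.resize(vision.snapshot("scene")[190:350,270:430,::-1],None,fx=3.7,fy=3.7))
E
```

```text
[0.5348 0.031  0.071 ] [-0.0004 -0.1469] [ 0.3913 -0.5174 -1.1703] 0.1828800359228921
[ 0.0013  0.0039 -0.0012 -0.0004  0.0007  0.0009]
[ 0.0014 -0.0038  0.0052 -0.0004  0.0007  0.0009]
[ 0.0014 -0.0114  0.0116 -0.0004  0.0007  0.0009]
```

View pics/s14.png

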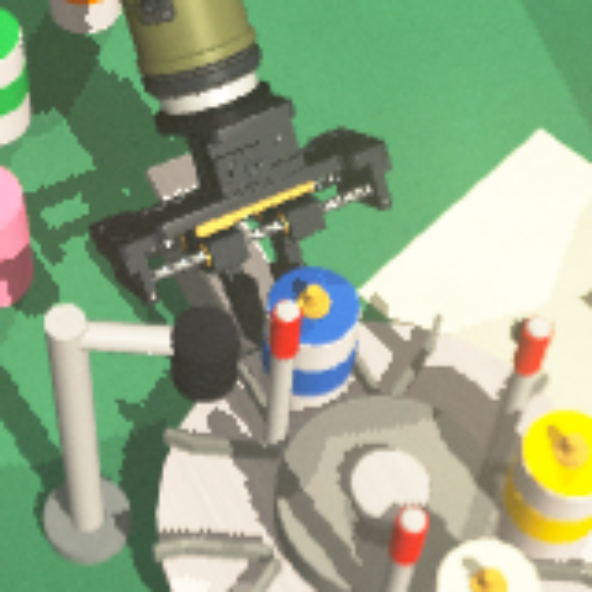

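```bash
python3 - <<'E'
from h import *
for p in [(314,312),(314,314)]: print(tocar(at("scene",(np.array(p)+.5)/3.7+[270,190]-.5,.140)))
print((proj("scene",[*car(0,-.098),.14])-[270,190]+.5)*3.7)
E
```

```text
[ 0.0016 -0.0971]
[ 0.0023 -0.0958]
[316.1666 310.2888]
```

Call:
play_rows([
  [[0.64, 0.001, -0.004, 0.005, 0, 0, 0], [0.64, 0.001, -0.008, 0.009, 0, 0, 0], [0.64, 0.001, -0.012, 0.012, 0, 0, 0]],
])

```text
clock: 13.58
tool_pos: [0.5364, 0.0357, 0.0706]
eef_rot: [0.934, -0.106, 0.039, -0.34]
contact_force: [-1.2, -2.6, 0.3]
opening: 0.181
```

```bash
python3 - <<'E'
from h import *
st=get_state()
print(st["tool_pos"],tocar(st["tool_pos"]),st["contact_force"],st["opening"])
cv2.imwrite("pics/s15.png",cv2.resize(vision.snapshot("scene")[190:350,270:430,::-1],None,fx=3.7,fy=3.7))
cv2.imwrite("pics/t15.png",cv2.resize(vision.snapshot("top")[170:300,180:340,::-1],None,fx=4.5,fy=4.5))
st=get_state()
print(st["tool_pos"],tocar(st["tool_pos"]),st["contact_force"],st["opening"])
E
```

```text
[0.5364 0.0357 0.0706] [ 0.0001 -0.142 ] [-1.2343 -2.6489  0.2635] 0.18064743838201613
[0.5364 0.036  0.0707] [ 0.0001 -0.1417] [ 0.0309 -2.514   0.5808] 0.18040031136349274
```

View pics/s15.png

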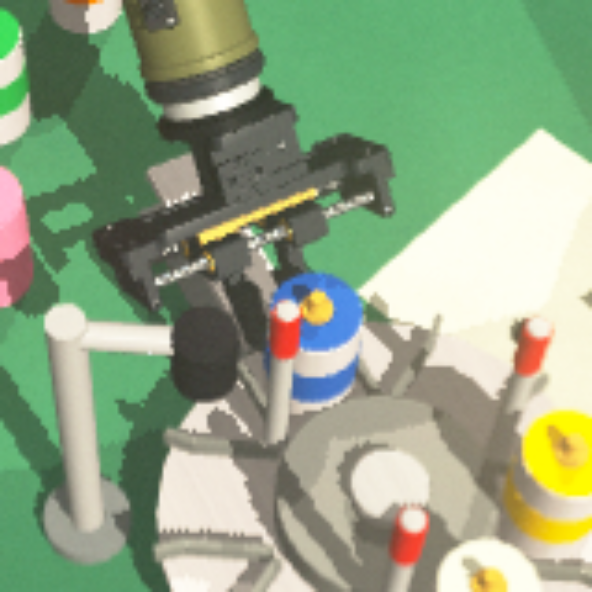

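View pics/t15.png

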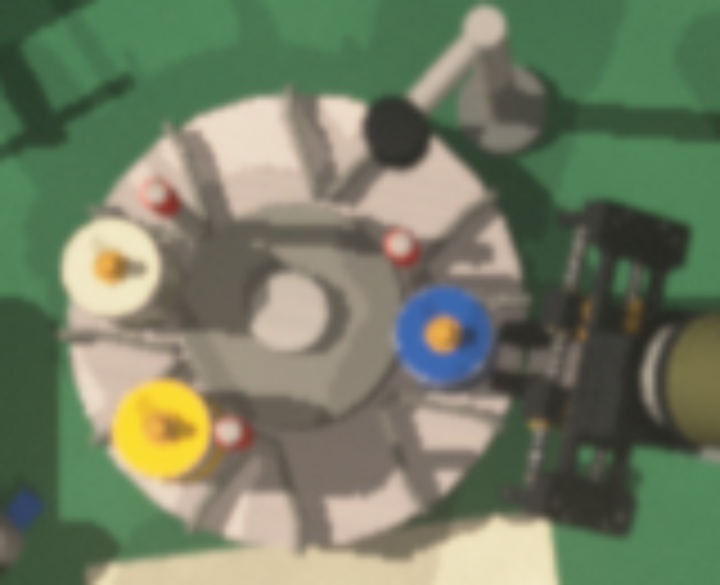

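```bash
python3 - <<'E'
from h import *
u=lambda p:at("top",(np.array(p)+.5)/4.5+[180,170]-.5,.140)
for n,p in [("blue",(445,335)),("white",(111,267)),("yellow",(163,428))]:
    c=tocar(u(p)); print(n,c,np.hypot(*c),np.degrees(np.arctan2(c[1],c[0])))
print(tocar(at("scene",(np.array((316,319))+.5)/3.7+[270,190]-.5,.140)))
for p in [(403,245),(234,430),(158,194)]:
    c=tocar(at("top",(np.array(p)+.5)/4.5+[180,170]-.5,.21));print(c,np.hypot(*c),np.degrees(np.arctan2(c[1],c[0])))
E
```

```text
blue [ 0.0008 -0.0976] 0.09761180539155545 -89.5435989376488
white [0.0004 0.0991] 0.09912346206613733 89.74704974053368
yellow [-0.084   0.0494] 0.09748424490738625 149.5575359301886
[ 0.0029 -0.0922]
[ 0.0388 -0.0703] 0.08025688921870441 -61.09302367589132
[-0.079  -0.0013] 0.0790467807617004 -179.05108613727995
[0.0393 0.0678] 0.07838394817537796 59.8948830714549
```

```bash
python3 - <<'E'
from h import *
st=get_state()
for y,z in ((-.15,.0705),(-.17,.0705),(-.2,.0715),(-.23,.12)):print(row([*car(0,y),z],tilt(-13.1,40),st))
E
```

```text
[-0.0003  0.0215 -0.0174 -0.0004  0.0006  0.0009]
[-0.0005  0.0725 -0.0603 -0.0004  0.0006  0.0009]
[-0.0008  0.1469 -0.1273 -0.0004  0.0006  0.0009]
[-0.0011  0.1193 -0.3153 -0.0004  0.0006  0.0009]
```

Call:
play_rows([
  [[0.64, 0, 0.021, -0.017, 0, 0, 0], [0.64, 0, 0.072, -0.061, 0, 0, 0], [0.64, 0, 0.146, -0.128, 0, 0, 0], [0.64, -0.001, 0.13, -0.22, 0, 0, 0], [0.64, -0.001, 0.12, -0.315, 0, 0, 0]],
])

```text
clock: 14.3
tool_pos: [0.5159, -0.0506, 0.1203]
eef_rot: [0.933, -0.106, 0.038, -0.341]
contact_force: [0.2, -0.8, 0.1]
opening: 0.181
```

```bash
python3 - <<'E'
from h import *
st=get_state()
print(st["tool_pos"],tocar(st["tool_pos"]),st["contact_force"],st["opening"],st["q"])
print(row([*car(0,-.24),.26],tilt(-13.1,40)),row([*car(-.05,-.22),.27],down(-33)))
cv2.imwrite("pics/t16.png",cv2.resize(vision.snapshot("top")[170:300,180:340,::-1],None,fx=4.5,fy=4.5))
E
```

```text
[ 0.5159 -0.0506  0.1203] [-0.0003 -0.2307] [ 0.1627 -0.8052  0.0864] 0.18080167328564067 [ 0.8496  1.0483 -0.8105  1.9599 -0.042   0.3985  0.1482]
[ 0.0007 -0.2763 -0.376  -0.0007  0.0008  0.0007] [-0.1658 -0.3492 -0.3581 -0.2205  0.0392  0.107 ]
```

View pics/t16.png

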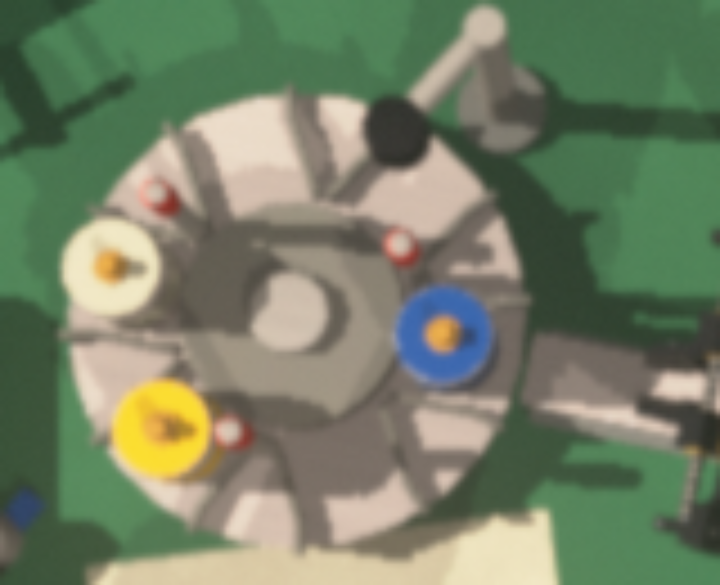

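Call:
play_rows([
  [[0.2, 0, -0.09, -0.125, 0, 0, 0], [0.2, 0, -0.19, -0.25, 0, 0, 0], [0.2, 0, -0.276, -0.376, -0.04, 0.01, 0.02], [0.2, -0.02, -0.29, -0.37, -0.09, 0.02, 0.05], [0.2, -0.06, -0.31, -0.37, -0.14, 0.025, 0.07]],
])

```text
clock: 14.98
tool_pos: [0.4987, -0.0491, 0.2682]
eef_rot: [0.966, -0.228, 0.016, -0.124]
contact_force: [0.4, 1.1, -0.5]
opening: 0.402
```

```bash
python3 - <<'E'
from h import *
st=get_state()
print(st["tool_pos"],tocar(st["tool_pos"]),st["opening"],st["q"])
print(row([*car(-.06,-.2),.27],down(-53)),row([*car(-.08,0),.27],down(-73)))
E
```

```text
[ 0.4987 -0.0491  0.2682] [-0.0174 -0.2331] 0.40162570039673356 [ 0.4634  0.5395 -0.4757  1.9615 -0.0041  0.614  -0.4042]
[-0.1635 -0.0728  0.0167 -0.0764  0.0265  0.146 ] [-0.3817 -0.6851  0.1791 -0.0719  0.0401  0.2565]
```

Call:
play_rows([
  [[0.2, -0.08, -0.137, 0.036, -0.014, 0.008, 0.05], [0.2, -0.155, -0.274, 0.07, -0.028, 0.016, 0.1], [0.2, -0.23, -0.41, 0.108, -0.043, 0.024, 0.154], [0.2, -0.305, -0.548, 0.143, -0.058, 0.032, 0.205], [0.2, -0.382, -0.685, 0.179, -0.072, 0.04, 0.256]],
])

```text
clock: 15.6
tool_pos: [0.4896, 0.1942, 0.2698]
eef_rot: [0.803, -0.596, -0.0, 0.001]
contact_force: [1.5, 0.6, 0.2]
opening: 0.399
```

```bash
python3 - <<'E'
from h import *
st=get_state()
print(st["tool_pos"],tocar(st["tool_pos"]),st["opening"],st["q"])
print(row([*car(-.08,0),.22],down(-73)),row([*car(-.08,0),.188],down(-73)))
cv2.imwrite("pics/s17.png",cv2.resize(vision.snapshot("scene")[200:380,290:470,::-1],None,fx=3.3,fy=3.3))
E
```

```text
[0.4896 0.1942 0.2698] [-0.0814  0.0018] 0.3992099424799624 [-0.5053  0.5435  0.0629  1.853  -0.0464  0.7486 -1.6936]
[ 0.0074 -0.0014  0.1661  0.0006 -0.0004 -0.0007] [ 0.0073 -0.0016  0.2727  0.0006 -0.0004 -0.0007]
```

View pics/s17.png

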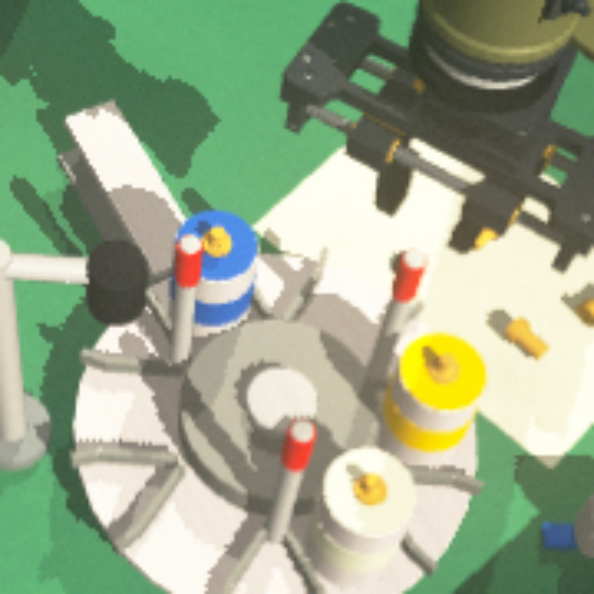

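Call:
play_rows([
  [[0.2, 0.007, -0.001, 0.08, 0, 0, 0], [0.2, 0.007, -0.001, 0.16, 0, 0, 0], [0.2, 0.007, -0.001, 0.22, 0, 0, 0], [0.2, 0.007, -0.001, 0.272, 0, 0, 0], [0.2, 0.007, -0.001, 0.272, 0, 0, 0]],
])

```text
clock: 16.27
tool_pos: [0.488, 0.2043, 0.1868]
eef_rot: [0.806, -0.591, -0.003, -0.0]
contact_force: [0.1, 0.3, 0.3]
opening: 0.404
```

```bash
python3 - <<'E'
from h import *
st=get_state()
print(st["tool_pos"],tocar(st["tool_pos"]),st["contact_force"],st["opening"])
for a in range(3,67,3):
    t=np.radians(180+a); print(a,row([*car(.08*np.cos(t),.08*np.sin(t)),.188],down(-73),st)[:3])
cv2.imwrite("pics/s18.png",cv2.resize(vision.snapshot("scene")[200:380,290:470,::-1],None,fx=3.3,fy=3.3))
E
```

```text
[0.488  0.2043 0.1868] [-0.0852  0.0113] [0.0664 0.2514 0.3483] 0.4040617446209043
3 [ 0.0534  0.0109 -0.0041]
6 [ 0.0659  0.017  -0.0042]
9 [ 0.0787  0.0225 -0.0042]
12 [ 0.0918  0.0273 -0.0043]
15 [ 0.1052  0.0314 -0.0044]
18 [ 0.1187  0.0348 -0.0044]
21 [ 0.1324  0.0375 -0.0045]
24 [ 0.1463  0.0395 -0.0046]
27 [ 0.1602  0.0407 -0.0046]
30 [ 0.1741  0.0412 -0.0047]
33 [ 0.1881  0.041  -0.0048]
36 [ 0.202   0.04   -0.0049]
39 [ 0.2159  0.0384 -0.005 ]
42 [ 0.2296  0.036  -0.0051]
45 [ 0.2432  0.0328 -0.0051]
48 [ 0.2566  0.029  -0.0052]
51 [ 0.2699  0.0245 -0.0053]
54 [ 0.2828  0.0193 -0.0054]
57 [ 0.2955  0.0134 -0.0055]
60 [ 0.3078  0.0069 -0.0056]
63 [ 0.3198 -0.0003 -0.0057]
66 [ 0.3314 -0.0081 -0.0058]
```

View pics/s18.png

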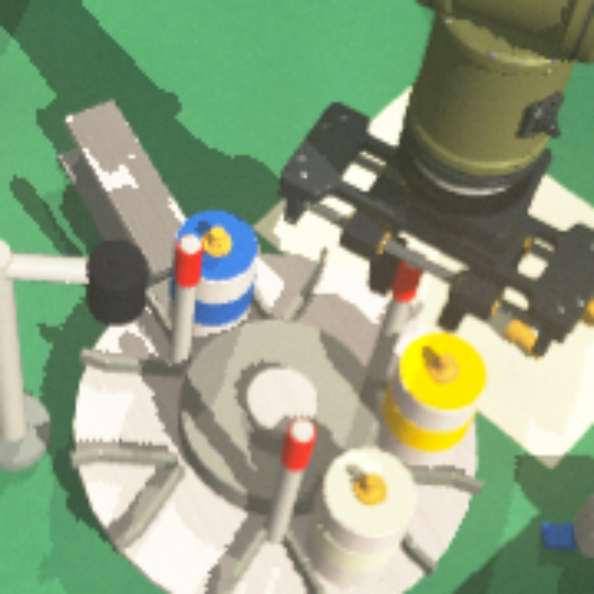

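Call:
play_rows([
  [[0.2, 0.03, 0.008, -0.003, 0, 0, 0], [0.2, 0.053, 0.011, -0.004, 0, 0, 0], [0.2, 0.066, 0.017, -0.004, 0, 0, 0], [0.2, 0.079, 0.023, -0.004, 0, 0, 0], [0.2, 0.092, 0.027, -0.004, 0, 0, 0]],
])

```text
clock: 16.95
tool_pos: [0.4889, 0.1774, 0.1891]
eef_rot: [0.807, -0.591, -0.004, -0.002]
contact_force: [-2.2, 4.6, 4.4]
opening: 0.4
```

```bash
cat > arc.py <<'E'
from h import *
import sys
st=get_state();c=tocar(st["tool_pos"])
print(st["tool_pos"],c,np.hypot(*c),np.degrees(np.arctan2(c[1],c[0]))%360-180,st["contact_force"],st["opening"])
for a in map(float,sys.argv[2:]):
    t=np.radians(180+a); print(a,row([*car(.08*np.cos(t),.08*np.sin(t)),.188],down(-73),st))
if sys.argv[1]!='-':
    cv2.imwrite("pics/"+sys.argv[1],cv2.resize(vision.snapshot("scene")[200:380,290:470,::-1],None,fx=3.3,fy=3.3))
E
python3 arc.py s19.png 12 15 18 21 24 27 30
```

```text
[0.4889 0.1774 0.1891] [-0.0783 -0.0148] 0.07970703698059982 10.67381762810669 [-2.2313  4.5719  4.4457] 0.4002972718934041
12.0 [0.0055 0.003  0.0035 0.0003 0.0026 0.0032]
15.0 [0.0189 0.0071 0.0034 0.0003 0.0026 0.0032]
18.0 [0.0324 0.0105 0.0033 0.0003 0.0026 0.0032]
21.0 [0.0461 0.0132 0.0032 0.0003 0.0026 0.0032]
24.0 [0.0599 0.0152 0.0031 0.0003 0.0026 0.0032]
27.0 [0.0738 0.0164 0.0029 0.0003 0.0026 0.0032]
30.0 [0.0878 0.017  0.0028 0.0003 0.0026 0.0032]
```

View pics/s19.png

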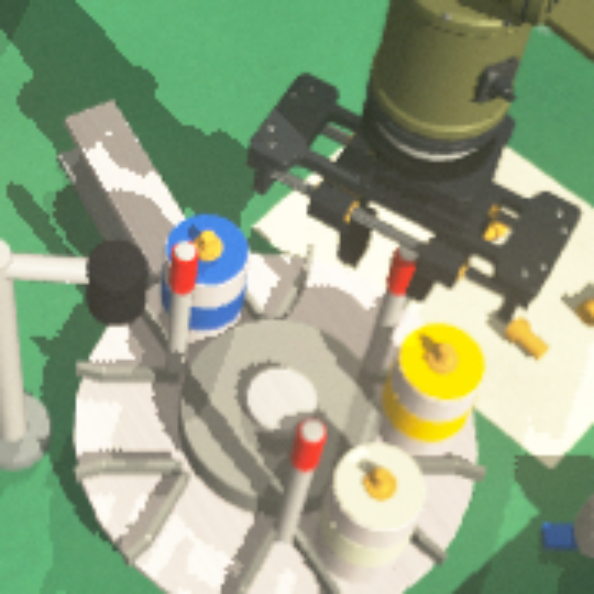

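Call:
play_rows([
  [[0.2, 0.012, 0.006, 0.003, 0, 0.002, 0.003], [0.2, 0.026, 0.009, 0.003, 0, 0.002, 0.003], [0.2, 0.039, 0.012, 0.003, 0, 0.002, 0.003], [0.2, 0.053, 0.014, 0.003, 0, 0.002, 0.003], [0.2, 0.067, 0.016, 0.003, 0, 0.002, 0.003]],
])

```text
clock: 17.62
tool_pos: [0.4883, 0.1549, 0.1874]
eef_rot: [0.804, -0.595, -0.002, 0.002]
contact_force: [-4.3, 2.4, 1.0]
opening: 0.402
```

```bash
python3 arc.py s20.png 27 30 33 36 39 42 45
```

```text
[0.4883 0.1549 0.1874] [-0.0737 -0.0368] 0.08239938966940412 26.500011285768863 [-4.2832  2.3898  0.973 ] 0.4024301560088441
27.0 [ 0.0028 -0.0078 -0.0021  0.0019  0.0001  0.0001]
30.0 [ 0.0168 -0.0074 -0.0021  0.0019  0.0001  0.0001]
33.0 [ 0.0307 -0.0078 -0.0021  0.0019  0.0001  0.0001]
36.0 [ 0.0447 -0.0088 -0.0021  0.0019  0.0001  0.0001]
39.0 [ 0.0585 -0.0106 -0.0022  0.0019  0.0001  0.0001]
42.0 [ 0.0722 -0.0132 -0.0022  0.0019  0.0001  0.0001]
45.0 [ 0.0858 -0.0164 -0.0022  0.0019  0.0001  0.0001]
```

View pics/s20.png

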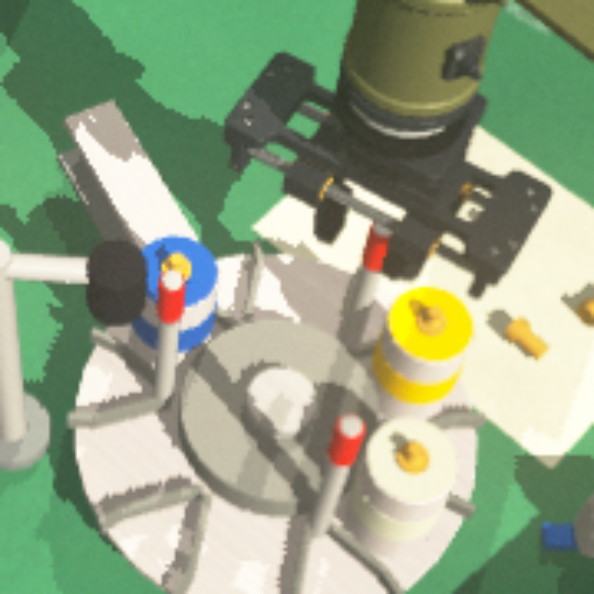

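Call:
play_rows([
  [[0.2, 0.01, -0.005, -0.002, 0.001, 0, 0], [0.2, 0.024, -0.007, -0.002, 0.001, 0, 0], [0.2, 0.037, -0.008, -0.002, 0.001, 0, 0], [0.2, 0.05, -0.01, -0.002, 0.001, 0, 0], [0.2, 0.064, -0.012, -0.002, 0.001, 0, 0]],
])

```text
clock: 18.3
tool_pos: [0.4989, 0.136, 0.1882]
eef_rot: [0.803, -0.595, 0.0, 0.001]
contact_force: [-0.5, 0.4, -0.1]
opening: 0.399
```

```bash
python3 arc.py s21.png 42 45 48 51 54 57 60
```

```text
[0.4989 0.136  0.1882] [-0.0592 -0.0527] 0.07929571054910928 41.69737478825195 [-0.5425  0.3654 -0.1362] 0.3987235260441437
42.0 [ 0.0019  0.002   0.0006  0.0002 -0.0004 -0.0005]
45.0 [ 0.0154 -0.0012  0.0006  0.0002 -0.0004 -0.0005]
48.0 [ 0.0288 -0.0052  0.0006  0.0002 -0.0004 -0.0005]
51.0 [ 0.042  -0.0099  0.0006  0.0002 -0.0004 -0.0005]
54.0 [ 0.0549 -0.0152  0.0006  0.0002 -0.0004 -0.0005]
57.0 [ 0.0675 -0.0212  0.0006  0.0002 -0.0004 -0.0005]
60.0 [ 0.0798 -0.0279  0.0007  0.0002 -0.0004 -0.0005]
```

View pics/s21.png

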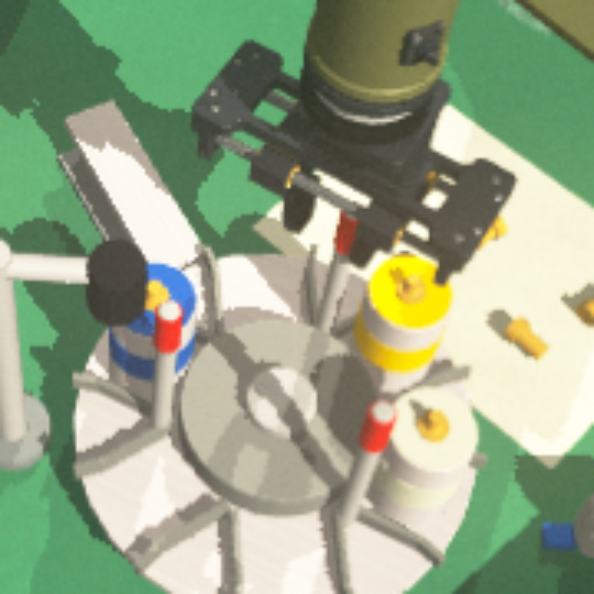

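Call:
play_rows([
  [[0.2, 0.011, 0, 0, 0, 0, 0], [0.2, 0.022, -0.003, 0, 0, 0, 0], [0.2, 0.035, -0.007, 0, 0, 0, 0], [0.2, 0.048, -0.012, 0, 0, 0, 0], [0.2, 0.061, -0.018, 0, 0, 0, 0]],
])

```text
clock: 18.98
tool_pos: [0.51, 0.1191, 0.1882]
eef_rot: [0.803, -0.596, 0.001, 0.001]
contact_force: [-0.4, 0.0, -0.1]
opening: 0.403
```

```bash
python3 arc.py s22.png 57 60 62 64
```

```text
[0.51   0.1191 0.1882] [-0.0446 -0.0667] 0.08026652717747554 56.262035231963694 [-0.4236  0.0327 -0.054 ] 0.4034641366108973
57.0 [ 0.0027 -0.0023  0.0008  0.0001 -0.0006 -0.0008]
60.0 [ 0.0149 -0.009   0.0008  0.0001 -0.0006 -0.0008]
62.0 [ 0.0229 -0.0138  0.0008  0.0001 -0.0006 -0.0008]
64.0 [ 0.0307 -0.0189  0.0009  0.0001 -0.0006 -0.0008]
```

View pics/s22.png

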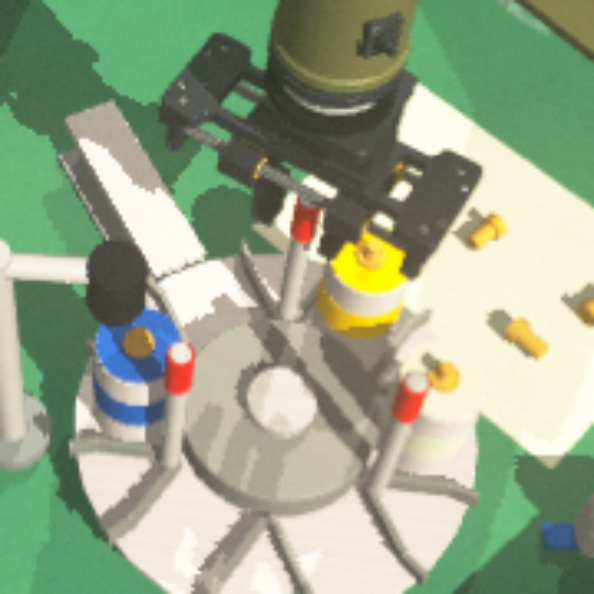

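Call:
play_rows([
  [[0.2, 0.008, -0.005, 0, 0, 0, 0], [0.2, 0.015, -0.009, 0, 0, 0, 0], [0.2, 0.015, -0.009, 0, 0, 0, 0], [0.2, 0.015, -0.009, 0, 0, 0, 0]],
])

```text
clock: 19.52
tool_pos: [0.5142, 0.1151, 0.1883]
eef_rot: [0.803, -0.596, 0.001, 0.001]
contact_force: [0.5, -0.1, -0.7]
opening: 0.402
```

```bash
python3 arc.py s23.png 60; python3 - <<'E'
from h import *
cv2.imwrite("pics/t23.png",cv2.resize(vision.snapshot("top")[170:300,180:340,::-1],None,fx=4.5,fy=4.5))
E
```

```text
[0.5142 0.1151 0.1883] [-0.0395 -0.0697] 0.08010174042752266 60.433663080657595 [ 0.453  -0.0788 -0.7261] 0.40166911853060994
60.0 [-0.0019  0.0007  0.0009 -0.     -0.0007 -0.001 ]
```

View pics/s23.png

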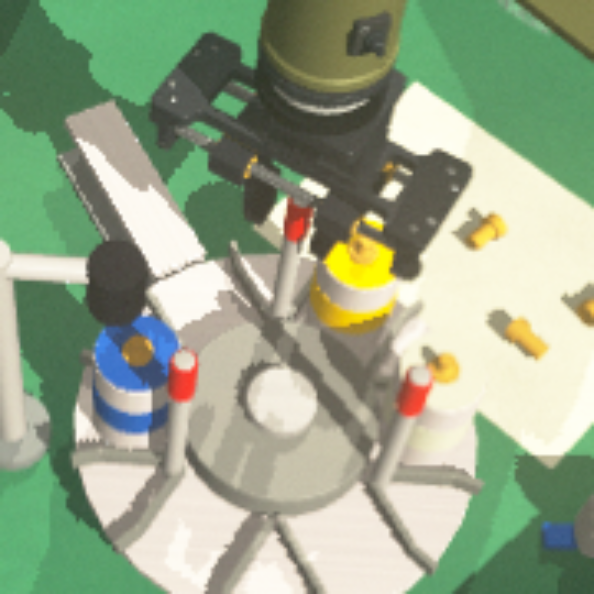

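View pics/t23.png

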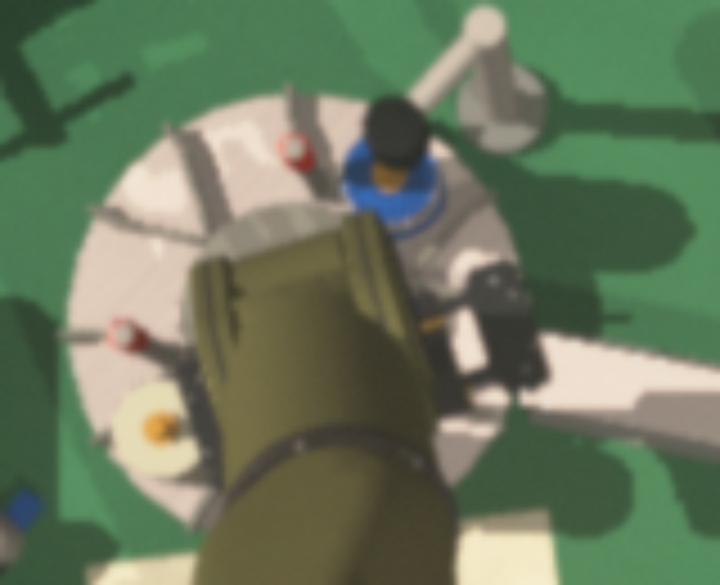

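```bash
python3 - <<'E'
from h import *
for p in [(297,149),(126,333)]:
    c=tocar(at("top",(np.array(p)+.5)/4.5+[180,170]-.5,.21));print(c,np.hypot(*c),np.degrees(np.arctan2(c[1],c[0])))
for p in [(391,178),(161,429)]:
    c=tocar(at("top",(np.array(p)+.5)/4.5+[180,170]-.5,.14));print(c,np.hypot(*c),np.degrees(np.arctan2(c[1],c[0])))
E
```

```text
[ 0.0792 -0.0019] 0.07918032284188749 -1.345902645192498
[-0.0392  0.0681] 0.07860171795942031 119.89047700051215
[ 0.0835 -0.0481] 0.09641197570274045 -29.9612639790788
[-0.0848  0.0504] 0.09867370399182221 149.29009558776337
```

Call:
play_rows([
  [[0.2, 0, 0, -0.05, 0, 0, 0], [0.2, 0, 0, -0.12, 0, 0, 0], [0.2, 0, 0, -0.24, 0, 0, 0], [0.2, 0, 0, -0.36, 0, 0, 0], [0.2, 0, 0.1, -0.4, 0, 0, 0]],
])

```text
clock: 20.25
tool_pos: [0.4878, 0.1076, 0.3114]
eef_rot: [0.803, -0.596, 0.003, -0.002]
contact_force: [0.6, 0.0, -0.3]
opening: 0.403
```

```bash
python3 - <<'E'
from h import *
st=get_state();print(st["tool_pos"],st["contact_force"])
for z in (-.25,): print(row([.45,-.1,.32],down(-73)))
E
```

```text
[0.4878 0.1076 0.3114] [ 0.6488  0.0363 -0.3061]
[ 0.6258  0.3208 -0.0298 -0.0024 -0.0007 -0.0009]
```

Move clear of the carousel at height (tips about 0.29 m) for an unobstructed check.

Call:
play_rows([
  [[0.2, 0.15, 0.08, 0, 0, 0, 0], [0.2, 0.3, 0.16, 0, 0, 0, 0], [0.2, 0.45, 0.24, 0, 0, 0, 0], [0.2, 0.62, 0.32, 0, 0, 0, 0], [0.2, 0.62, 0.32, 0, 0, 0, 0]],
])

```text
clock: 20.88
tool_pos: [0.4486, -0.1033, 0.3122]
eef_rot: [0.8, -0.6, 0.004, -0.002]
contact_force: [0.0, 0.2, -0.3]
opening: 0.402
```

```bash
python3 - <<'E'
from h import *
cv2.imwrite("pics/s24.png",vision.snapshot("scene")[:,:,::-1])
t=vision.snapshot("top")[:,:,::-1];cv2.imwrite("pics/t24.png",t)
cv2.imwrite("pics/t24c.png",cv2.resize(t[170:300,180:340],None,fx=4.5,fy=4.5))
E
```

```text
(no output)
```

View pics/s24.png

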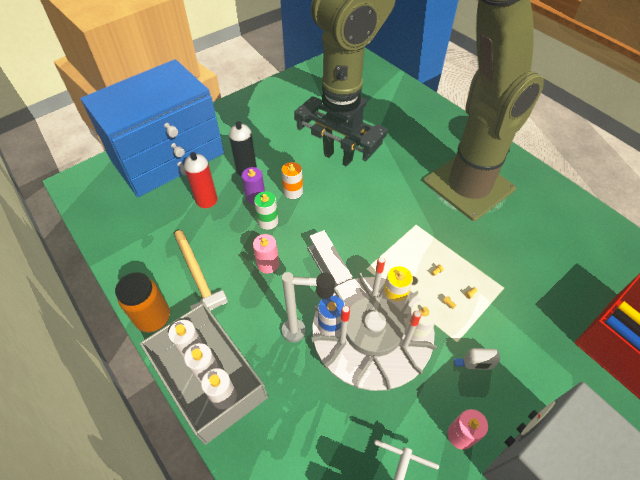

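View pics/t24c.png

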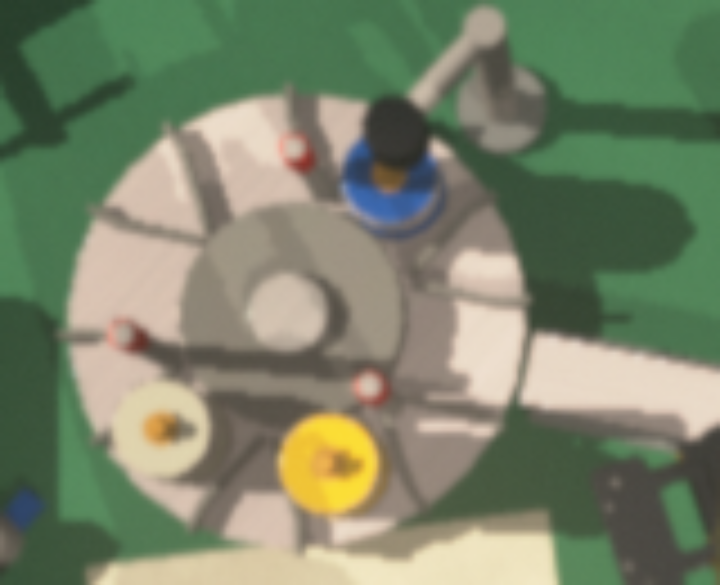

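View pics/t24.png

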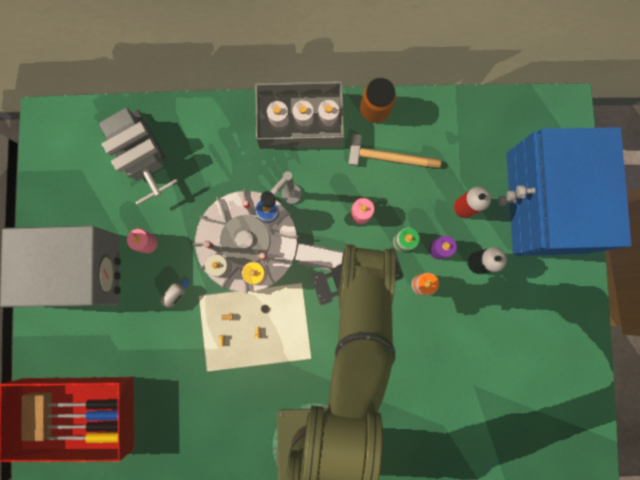

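```bash
python3 - <<'E'
from h import *
def f(n,p,z):
    c=tocar(at("top",(np.array(p)+.5)/4.5+[180,170]-.5,z));print(n,c,np.hypot(*c),np.degrees(np.arctan2(c[1],c[0])))
for p in [(297,149),(126,333),(372,386)]: f("post",p,.21)
f("blue",(392,180),.14);f("white",(161,429),.14);f("yellow",(331,463),.14)
E
```

```text
post [ 0.0792 -0.0019] 0.07918032284188749 -1.345902645192498
post [-0.0392  0.0681] 0.07860171795942031 119.89047700051215
post [-0.0404 -0.0699] 0.08073878089203383 -119.99977839205268
blue [ 0.0825 -0.049 ] 0.09593668763619403 -30.686825461086332
white [-0.0848  0.0504] 0.09867370399182221 149.29009558776337
yellow [-0.0841 -0.0491] 0.09739658985111817 -149.73389775059331
```

```bash
python3 - <<'E'
from plant import r
print(r.finish_job())
E
```

```text
the job is handed in; nothing more can be done
None
```

I loaded the blue filter, turned the wheel one click and handed the job in at about 21 s. No verdict was reported. I stood the filter on the ledge 0.221 m from the axis and let go. With the tool tilted 40° and the fingers slightly open, I pushed it low along the ledge until it was home against the hub. I then turned the wheel with the post at the carousel's -x and lifted clear.

**Last checks, in the final top picture:**
- **Wheel:** the three posts sit at -1.3°, 119.9° and -120.0° in the carousel's frame, so the wheel is one click on.
- **Blue filter:** it stands under the inspection head, within about 3 mm of its home position. The head partly hides it, so this is a rougher reading than the others.
- **White and yellow filters:** both stand in their pockets one click on, within 2 mm of nominal.
- **Everything else:** no other object on the bench looks moved in the pictures; I did not re-measure them.

**Disagreement:** before the turn, the top view put the blue filter 97.6 mm from the axis and the scene view 92.2 mm. The hub makes anything under 97 mm impossible, so I trusted the top view. The scene reading came from a partly hidden outline.

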